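Set the culture flasks on their light bases

TASK

Stand each of the four conical culture flasks upright on the round light base made for its size (largest flask on the largest base, and so on), flat on the light panel inside the rim. Go one at a time from the largest flask down to the smallest, setting each down gently without dropping it or tipping any over, and let go of it. Leave the straight-sided bottle and the jar where they stand.

Things in the scene. Friction and masses are not known exactly. Their poses are not given: they have to be found in the camera images.
- large_flask: The largest of four conical (Erlenmeyer) culture flasks, empty, white plastic with a straight-sided round black screw cap: foot 84 mm across, 128 mm high in all. The wall runs straight inward from the foot to a short neck 34 mm across, which spans 86 to 104 mm above the underside; the cap, 38 mm across, is the top 24 mm and the place to grip. Loose, light (under 0.15 kg), standing. Origin: centre of the underside; z up along its axis.
- medium_flask: The second largest of four conical (Erlenmeyer) culture flasks, empty, white plastic with a straight-sided round black screw cap: foot 68 mm across, 112 mm high in all. The wall runs straight inward from the foot to a short neck 30 mm across, which spans 70 to 88 mm above the underside; the cap, 34 mm across, is the top 24 mm and the place to grip. Loose, light (under 0.15 kg), standing. Origin: centre of the underside; z up along its axis.
- small_flask: The second smallest of four conical (Erlenmeyer) culture flasks, empty, white plastic with a straight-sided round black screw cap: foot 54 mm across, 98 mm high in all. The wall runs straight inward from the foot to a short neck 26 mm across, which spans 56 to 74 mm above the underside; the cap, 30 mm across, is the top 24 mm and the place to grip. Loose, light (under 0.15 kg), standing. Origin: centre of the underside; z up along its axis.
- tiny_flask: The smallest of four conical (Erlenmeyer) culture flasks, empty, white plastic with a straight-sided round black screw cap: foot 40 mm across, 84 mm high in all. The wall runs straight inward from the foot to a short neck 24 mm across, which spans 42 to 60 mm above the underside; the cap, 28 mm across, is the top 24 mm and the place to grip. Loose, light (under 0.15 kg), standing. Origin: centre of the underside; z up along its axis.
- large_base: The largest of four light bases, fixed to the bench: a round black dish 112 mm across with a white light panel as its floor, 12 mm above the bench, and a rim 6 mm wide that rises 6 mm above the panel (rim top 18 mm above the bench). Its recess is 100 mm across, 8 mm wider all round than the foot of the largest flask. Origin: centre of the underside, on the bench; z up. A small grey nub on the side is of no use here.
- medium_base: The second largest of four light bases, fixed to the bench: a round black dish 96 mm across with a white light panel as its floor, 12 mm above the bench, and a rim 6 mm wide that rises 6 mm above the panel (rim top 18 mm above the bench). Its recess is 84 mm across, 8 mm wider all round than the foot of the second largest flask. Origin: centre of the underside, on the bench; z up. A small grey nub on the side is of no use here.
- small_base: The second smallest of four light bases, fixed to the bench: a round black dish 82 mm across with a white light panel as its floor, 12 mm above the bench, and a rim 6 mm wide that rises 6 mm above the panel (rim top 18 mm above the bench). Its recess is 70 mm across, 8 mm wider all round than the foot of the second smallest flask. Origin: centre of the underside, on the bench; z up. A small grey nub on the side is of no use here.
- tiny_base: The smallest of four light bases, fixed to the bench: a round black dish 68 mm across with a white light panel as its floor, 12 mm above the bench, and a rim 6 mm wide that rises 6 mm above the panel (rim top 18 mm above the bench). Its recess is 56 mm across, 8 mm wider all round than the foot of the smallest flask. Origin: centre of the underside, on the bench; z up. A small grey nub on the side is of no use here.
- bottle: A straight-sided (not conical) white plastic bottle with a black cap, 58 mm across, 120 mm high, loose, about 0.25 kg. Not wanted: leave it where it stands. Origin: centre of the underside.
- jar: A low straight-sided white plastic jar with a wide black lid, 68 mm across, 72 mm high, loose, about 0.25 kg. Not wanted: leave it where it stands. Origin: centre of the underside.
There are look-alikes about, which are no part of the job. Leave any blue or green look-alike of the medium_base alone. Leave any purple or yellow look-alike of the small_flask alone.

How it is judged:
On the way, in this order (a step that is already met when the one before it is completed fails the run):
1. the largest flask stands released on the largest light base (horizontal distance between large_flask and large_base below 0.012 m and z of large_flask in the frame of large_base between 0.009 and 0.0155 m and angle between large_flask's own z axis and vertical below 0.08 rad and linear speed of large_flask below 0.02 m/s and contact force between the fingers and large_flask below 0.05 N), for 0.2 s.
2. the second largest flask stands released on the second largest light base (horizontal distance between medium_flask and medium_base below 0.012 m and z of medium_flask in the frame of medium_base between 0.009 and 0.0155 m and angle between medium_flask's own z axis and vertical below 0.08 rad and linear speed of medium_flask below 0.02 m/s and contact force between the fingers and medium_flask below 0.05 N), for 0.2 s.
3. the second smallest flask stands released on the second smallest light base (horizontal distance between small_flask and small_base below 0.012 m and z of small_flask in the frame of small_base between 0.009 and 0.0155 m and angle between small_flask's own z axis and vertical below 0.08 rad and linear speed of small_flask below 0.02 m/s and contact force between the fingers and small_flask below 0.05 N), for 0.2 s.
4. the smallest flask stands released on the smallest light base (horizontal distance between tiny_flask and tiny_base below 0.012 m and z of tiny_flask in the frame of tiny_base between 0.009 and 0.0155 m and angle between tiny_flask's own z axis and vertical below 0.08 rad and linear speed of tiny_flask below 0.02 m/s and contact force between the fingers and tiny_flask below 0.05 N), for 0.2 s.
At the end, for the whole second after the job is handed in: Each conical flask stands at rest, released, on the light base of its own size: within 12 mm of its centre, flat on the panel (underside 9 to 15.5 mm above the bench), within 0.08 rad of upright. Bottle and jar: upright within 0.2 rad, within 30 mm of where they began (all of step 1 and all of step 2 and all of step 3 and all of step 4 and distance of each of bottle, jar from where it was at the start of the episode below 0.03 m and angle between each of bottle, jar's own z axis and vertical below 0.2 rad); the robot touches nothing.
It fails at once if the straight-sided bottle or the jar is pushed more than 30 mm or tipped (not (distance of each of bottle, jar from where it was at the start of the episode below 0.03 m and angle between each of bottle, jar's own z axis and vertical below 0.2 rad)).
It fails at once if a flask is tipped over (leans more than 35 degrees) (angle between any of large_flask, medium_flask, small_flask, tiny_flask's own z axis and vertical above 0.61 rad).
It fails at once if a flask is dropped (moves faster than 0.6 m/s while no finger holds it) ((linear speed of large_flask above 0.6 m/s and contact force between the fingers and large_flask below 0.02 N) or (linear speed of medium_flask above 0.6 m/s and contact force between the fingers and medium_flask below 0.02 N) or (linear speed of small_flask above 0.6 m/s and contact force between the fingers and small_flask below 0.02 N) or (linear speed of tiny_flask above 0.6 m/s and contact force between the fingers and tiny_flask below 0.02 N)).
It also fails if it takes over 112 s, if anything falls off the work surface, if the arm or the gripper's body presses on something with over 40 N, if the wrist force passes 120 N, or if a joint passes its speed limit or range.

ROBOT

A 7-joint arm with a two-finger parallel gripper is mounted at the origin on the work surface. World frame = base frame: x ahead of the robot, y to its left, z up, the work surface at z = 0. Lengths are in m, angles in rad, forces in N, time in s.
With the tool pointing down it reaches from about 0.35 to 0.9 m from the base axis. Payload 8.1 kg.
Tool frame: the origin (TCP) lies at the very end of the fingers, on their centre line; the grasp point (between the pads) lies 19 mm behind it (arm.grip_depth is the distance from the TCP to the grasp point, in m); x points along the fingers, z is the direction in which the jaws open and shut, and the axes are right-handed (so a half turn about x gives the same grasp; the last joint's range is limited). The gripper opens to 92 mm and grips with 3 to 60 N. Pads are 19 mm wide; open, the fingers measure 130 mm over their backs; the gripper's body (75 mm by 190 mm) begins 47 mm behind the grasp point.
Start: joints at [-1.301, 0.434, 0.025, 1.573, -0.012, 1.134, -0.075], TCP at [0.228, 0.582, 0.227] pointing down, gripper open.
Joint ranges: [-2.62, 2.62], [-0.44, 2.09], [-1.27, 1.32], [0.08, 2.57], [-1.32, 4.46], [0.12, 2], [-2.74, 2.74]. Speed limits (rad/s): [2.22, 2.22, 3.01, 3.01, 3.14, 3.14, 3.14].

INTERFACE

Orientations are given as a rotation vector (axis times angle).
In Python, from cell import status, cams, arm gives the robot as it stands. The module is installed in compiled form; this text tells all that it offers.
- The arm moves only by the tool step_arm, never from a script. Its argument "rows" is a list of rows, each a list of 7 numbers: the gripper command: -1 is fully open, 1 is shut, values between are in proportion, then the shift along the tool's x, y, z as a fraction of full scale, then the turn, a rotation vector about the tool's x, y, z as a fraction of full scale. In form: [[grip, x, y, z, rx, ry, rz], ...]. A call has 1 to 12 rows; each row is the pose to reach, as a shift and turn from the pose commanded when the call began, along the tool's axes at that moment; what a row does not reach only later rows make up. Full scale, the value 1, is 80 cm for a shift and 60 degrees for a turn. A row lasts 1/12 s, in which the tool goes at most 41.7 mm and 7.16 degrees, less where a joint would pass 70% of its speed; a pose out of reach is approached as far as the arm can. A call with a number of a shift or a turn outside -1 to 1 is refused whole. A call with a gripper value outside its range is refused whole. The fingers move at their own pace and stop on an object; "newtons" is the grip in N (left out, the last holds). Time passes only in rows, so rows that repeat a pose let the fingers close. It gives the time, the measured TCP pose, the force and the opening at its end, in the units of the state.
- status.observe(): the state, without advancing time (a new reading comes with each control period).
- cams.get_image(name): name is "scene" or "top"; returns a dict with "pixels" (420x560x3 uint8, red, green, blue), "range_z" (420x560 float32, m along the optical axis (not along the pixel's ray), 0 where there is no reading), "camera_matrix" (3x3 intrinsics, pixels), "eye" and "attitude" of the camera in the world. Camera axes: x right, y down, z forward; pixel columns grow to the right and rows downward; lengths in m; the calibration is good to about 2 mm. A picture is of the moment at which its call begins.
- arm.sign_off(): hands the job in, once; it reports no verdict.
The state is a dict: "clock": time; "joints": joint angles; "dq": joint speeds; "joint_efforts": joint torques, N m; "position": TCP position; "ee_rot": TCP orientation; "force": force on the tool from outside, world axes, zero at the start; "ft_torque": the same for the moment, N m; "width": opening from 0.0 (shut) to 1.0 (fully open).
Only numpy, scipy, OpenCV 4.12 (cv2) and the standard library are available. Lean on these libraries where they do the work, as an engineer would, in place of code of your own. Each camera call takes 0.05 s, during which the arm holds its last target.

## Working session

There is one attempt and no reset: what is moved stays moved. The work goes in short steps, Python scripts to look and compute and a tool call to move; the robot and the scene stay as the last step left them, time stands still between calls to the robot, and variables do not carry over. Pictures are saved under pics/ and viewed, and the job is handed in when it is done.

Besides the shell and the picture viewer there is one more tool, called after "Call:" as a command line: name --pt "numbers of a row" for each row, then --argument value for the rest. step_arm: Moves the arm, as the interface text tells. Its arguments: {"type":"object","properties":{"rows":{"type":"array","items":{"type":"array","items":{"type":"number"}}},"newtons":{"type":"number"}},"required":["rows"]}

```bash
mkdir -p pics
python3 - <<'E'
from cell import status,cams,arm
import cv2,numpy as np
s=status.observe();print({k:np.round(v,3) for k,v in s.items()}, arm.grip_depth)
for n in("scene","top"):
    d=cams.get_image(n);cv2.imwrite(f"pics/{n}0.png",d["pixels"][:,:,::-1]);np.savez(f"{n}0.npz",**d)
    print(n,d["camera_matrix"],d["eye"],d["attitude"])
E
```

```text
{'clock': np.float64(0.0), 'joints': array([-1.301,  0.435,  0.025,  1.574, -0.012,  1.134, -0.075]), 'dq': array([ 0.001, -0.   ,  0.002,  0.   ,  0.002,  0.   , -0.001]), 'joint_efforts': array([-1.0000e-03, -6.6786e+01,  9.8500e-01, -3.1446e+01, -6.1000e-02,
        4.3000e-02,  0.0000e+00]), 'position': array([0.228, 0.582, 0.226]), 'ee_rot': array([-0.931,  1.364,  0.93 ]), 'force': array([-0.191, -0.038,  0.373]), 'ft_torque': array([ 0.015,  0.04 , -0.038]), 'width': np.float64(1.003)} 0.0188
scene [[508.76100473   0.         279.53730544]
 [  0.         508.76100473 210.12663436]
 [  0.           0.           1.        ]] [1.12301576 0.99699775 0.9238406 ] [-0.76628757 -2.48895518  1.25875931]
top [[503.43970748   0.         283.79568296]
 [  0.         503.43970748 214.33203351]
 [  0.           0.           1.        ]] [ 0.40860641 -0.01267547  1.3225466 ] [-2.14949397  2.20178806 -0.07118129]
```

View pics/top0.png

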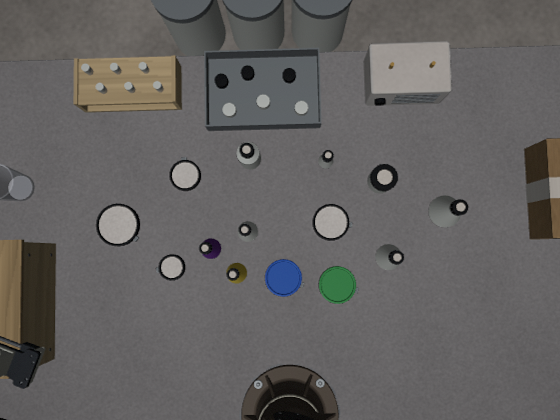

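View pics/scene0.png

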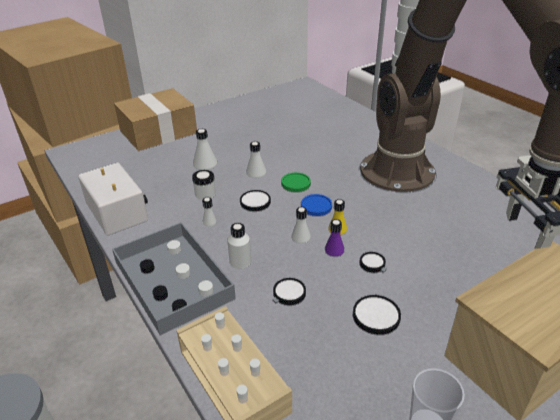

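The top view has +x up and +y left. The flasks are at about (449,210) large, (390,257) medium, (248,231) small and (327,156) tiny. The bases are at (118,224), (331,222), (185,175) and (172,267), the jar at (384,177) and the bottle at (248,153).

```bash
cat > h.py <<'E'
import numpy as np,cv2
from scipy.spatial.transform import Rotation as R
def load(n): 
    d=np.load(n); return {k:d[k] for k in d}
def cloud(d):
    K=d["camera_matrix"];z=d["range_z"];v,u=np.mgrid[:420,:560]
    p=np.stack([(u-K[0,2])/K[0,0]*z,(v-K[1,2])/K[1,1]*z,z],-1)
    return p@R.from_rotvec(d["attitude"]).as_matrix().T+d["eye"]
def ray(d,uv,h):
    K=d["camera_matrix"];uv=np.atleast_2d(uv).astype(float)
    r=np.c_[(uv[:,0]-K[0,2])/K[0,0],(uv[:,1]-K[1,2])/K[1,1],np.ones(len(uv))]@R.from_rotvec(d["attitude"]).as_matrix().T
    return d["eye"]+r*((h-d["eye"][2])/r[:,2])[:,None]
def proj(d,p):
    K=d["camera_matrix"];c=(np.atleast_2d(p)-d["eye"])@R.from_rotvec(d["attitude"]).as_matrix()
    q=c@K.T;return q[:,:2]/q[:,2:]
def caps(d,guess,h,rad):
    # cap-top pixels: dark, near guess; ray to plane h; fit min enclosing
    P=cloud(d);g=d["pixels"].max(-1).astype(int)
    uv0=proj(d,[*guess,h])[0];v,u=np.mgrid[:420,:560]
    near=np.hypot(u-uv0[0],v-uv0[1])<28
    m=near&(g<60)&(abs(P[...,2]-h)<0.008)&(d["range_z"]>0)
    uv=np.c_[u[m],v[m]]
    X=ray(d,uv,h)[:,:2]
    c,r=cv2.minEnclosingCircle(X.astype(np.float32))
    return X.mean(0),np.array(c),r,len(X),np.median(P[m][:,2])
E
cat > m.py <<'E'
from h import *
t=load("top0.npz");s=load("scene0.npz")
B={'L':((118,224),.05),'M':((331,222),.042),'S':((185,175),.035),'T':((172,267),.028)}
F={'L':((459,208),.128),'M':((397,258),.112),'S':((245,230),.098),'T':((327,156),.084),'bottle':((247,150),.12),'jar':((384,177),.072),'purple':((205,248),.098),'yellow':((234,274),.098)}
for k,(uv,r) in B.items():
    g0=ray(t,uv,.012)[0]
    out=[]
    for d in(t,s):
        g=d["pixels"].min(-1).astype(int)
        n,lab,st,ce=cv2.connectedComponentsWithStats((g>170).astype(np.uint8))
        p=proj(d,g0)[0];i=lab[int(round(p[1])),int(round(p[0]))]
        X=ray(d,np.argwhere(lab==i)[:,::-1],.012)[:,:2]
        c,rr=cv2.minEnclosingCircle(X.astype(np.float32))
        out.append((np.round(X.mean(0),4),np.round(c,4),round(rr,4),len(X),i))
    print('base',k,out)
for k,(uv,h) in F.items():
    g0=ray(t,uv,h)[0]
    for d in(t,s):
        try: a=caps(d,g0[:2],h,0);print(k,np.round(a[0],4),np.round(a[1],4),round(a[2],4),a[3],round(float(a[4]),4))
        except Exception as e: print(k,'x',e)
E
python3 m.py
```

```text
base L [(array([0.5299, 0.0149]), array([0.5718, 0.0219]), 0.9172, 235199, np.int32(0)), (array([0.4896, 0.4366]), array([0.4886, 0.4358]), 0.0492, 1004, np.int32(33))]
base M [(array([0.5299, 0.0149]), array([0.5718, 0.0219]), 0.9172, 235199, np.int32(0)), (array([ 0.4815, -0.1246]), array([ 0.4812, -0.1256]), 0.0405, 292, np.int32(19))]
base S [(array([0.5299, 0.0149]), array([0.5718, 0.0219]), 0.9172, 235199, np.int32(0)), (array([0.6158, 0.2574]), array([0.6157, 0.2571]), 0.0337, 401, np.int32(32))]
base T [(array([0.5299, 0.0149]), array([0.5718, 0.0219]), 0.9172, 235199, np.int32(0)), (array([0.3742, 0.2944]), array([0.3748, 0.2945]), 0.0267, 205, np.int32(29))]
L [ 0.5085 -0.4137] [ 0.5093 -0.4154] 0.0199 132 0.1275
L [ 0.5117 -0.4027] [ 0.5118 -0.4055] 0.0234 39 0.1273
M [ 0.3941 -0.264 ] [ 0.3941 -0.2646] 0.0174 95 0.1122
M [ 0.398  -0.2521] [ 0.3959 -0.2547] 0.0194 35 0.1114
S [0.4694 0.0987] [0.4695 0.0992] 0.0154 67 0.098
S [0.4737 0.109 ] [0.4711 0.1057] 0.0168 40 0.0959
T [ 0.6486 -0.1092] [ 0.6494 -0.1106] 0.0144 61 0.0838
T [ 0.6517 -0.0987] [ 0.6518 -0.0997] 0.0163 31 0.0825
bottle [0.6602 0.0877] [0.6615 0.0883] 0.018 99 0.1201
bottle [0.6652 0.0992] [0.6627 0.0947] 0.0208 65 0.1195
jar [ 0.5928 -0.249 ] [ 0.5933 -0.2501] 0.0344 377 0.0723
jar [ 0.5975 -0.2361] [ 0.614  -0.1964] 0.0917 136 0.072
purple [0.427  0.1953] [0.4276 0.1958] 0.0145 61 0.0983
purple [0.4029 0.1748] [0.3943 0.1717] 0.0624 82 0.0965
yellow [0.3625 0.1293] [0.3627 0.1295] 0.0143 60 0.0986
yellow [0.4029 0.1748] [0.3943 0.1717] 0.0624 82 0.0965
```

```bash
cat > m2.py <<'E'
from m import *
print('---')
P=cloud(t)
for k,(uv,r) in B.items():
    g=t["pixels"].min(-1).astype(int); print(g[uv[1],uv[0]],end=' ')
    n,lab,st,ce=cv2.connectedComponentsWithStats((g>130).astype(np.uint8))
    m=lab==lab[uv[1],uv[0]]
    X=ray(t,np.argwhere(m)[:,::-1],.012)[:,:2]
    c,rr=cv2.minEnclosingCircle(X.astype(np.float32))
    print('base',k,np.round(X.mean(0),4),np.round(c,4),round(rr,4),m.sum(),np.round(np.median(P[m],0),4))
# scene: caps strict z
Q=cloud(s)
for k,(uv,h) in F.items():
    g0=ray(t,uv,h)[0]
    for C in (P,Q):
        m=(np.hypot(C[...,0]-g0[0],C[...,1]-g0[1])<.03)&(abs(C[...,2]-h)<.004)
        X=C[m][:,:2]
        c,rr=cv2.minEnclosingCircle(X.astype(np.float32));print(k,np.round(X.mean(0),4),np.round(c,4),round(rr,4),m.sum())
E
python3 m2.py | sed -n '/---/,$p'
```

```text
---
157 base L [0.4953 0.4393] [0.4954 0.4394] 0.0489 1079 [0.4951 0.439  0.0129]
159 base M [ 0.4882 -0.1185] [ 0.4879 -0.1189] 0.0411 767 [ 0.4877 -0.1182  0.0129]
158 base S [0.6217 0.2612] [0.622  0.2609] 0.034 511 [0.6212 0.2603 0.013 ]
158 base T [0.3811 0.298 ] [0.3813 0.298 ] 0.0268 335 [0.381  0.2978 0.013 ]
L [ 0.5093 -0.4164] [ 0.5094 -0.416 ] 0.0196 184
L [ 0.5087 -0.4124] [ 0.5054 -0.4126] 0.0228 60
M [ 0.3938 -0.2648] [ 0.3942 -0.2649] 0.0173 144
M [ 0.3937 -0.2612] [ 0.3931 -0.2614] 0.0198 48
S [0.4694 0.0992] [0.4697 0.0998] 0.0152 107
S [0.4677 0.1008] [0.4683 0.1004] 0.0163 64
T [ 0.6504 -0.1105] [ 0.6505 -0.1108] 0.0141 93
T [ 0.6492 -0.108 ] [ 0.6483 -0.1079] 0.0143 49
bottle [0.6618 0.0894] [0.6627 0.0891] 0.0185 155
bottle [0.6602 0.0912] [0.6616 0.0892] 0.0197 109
jar [ 0.5937 -0.2509] [ 0.5937 -0.2509] 0.0301 389
jar [ 0.5947 -0.25  ] [ 0.5936 -0.2507] 0.0298 154
purple [0.4278 0.1965] [0.4273 0.197 ] 0.015 104
purple [0.4261 0.1989] [0.4259 0.1976] 0.0156 70
yellow [0.3621 0.1302] [0.3615 0.1304] 0.0153 109
yellow [0.3616 0.133 ] [0.3595 0.1287] 0.0179 65
```

Run:
```python
from h import *
from cell import status
s=status.observe();M=R.from_rotvec(s["ee_rot"]).as_matrix();print(np.round(M,4),s["position"])
P=cloud(load("top0.npz"))
for n,(a,b,c,d) in {'leftbox':(242,370,0,55),'glass':(165,200,0,35),'rightbox':(140,238,525,560),'tray':(50,130,205,320),'white':(40,105,365,455),'gear':(340,385,0,42)}.items():
    q=P[a:b,c:d].reshape(-1,3);q=q[q[:,2]>.02];print(n,np.round(np.percentile(q,[2,50,98],axis=0),3).tolist())
```

```text
[[-4.000e-04 -9.313e-01  3.642e-01]
 [-1.300e-03  3.642e-01  9.313e-01]
 [-1.000e+00 -1.000e-04 -1.400e-03]] [0.22751626 0.58162951 0.22605038]
leftbox [[0.185, 0.49, 0.026], [0.305, 0.606, 0.178], [0.445, 0.645, 0.357]]
glass [[0.56, 0.656, 0.022], [0.598, 0.669, 0.07], [0.638, 0.735, 0.123]]
rightbox [[0.437, -0.659, 0.023], [0.555, -0.635, 0.099], [0.665, -0.631, 0.124]]
tray [[0.74, -0.096, 0.021], [0.855, 0.065, 0.031], [0.939, 0.198, 0.055]]
white [[0.793, -0.412, 0.034], [0.846, -0.312, 0.11], [0.92, -0.219, 0.116]]
gear [[0.164, 0.485, 0.086], [0.215, 0.523, 0.334], [0.246, 0.627, 0.376]]
```

Run:
```python
from h import *
for f in("top0.npz","scene0.npz"):
    P=cloud(load(f)).reshape(-1,3)
    q=P[(P[:,1]>.42)&(P[:,0]>.3)&(P[:,0]<.6)&(P[:,1]<.9)&(P[:,2]>.03)&(P[:,2]<.5)]
    for lo in np.arange(.03,.4,.03):
        w=q[(q[:,2]>=lo)&(q[:,2]<lo+.03)]
        if len(w): print(f,round(lo,2),len(w),np.round(w.min(0),3),np.round(w.max(0),3))
```

```text
top0.npz 0.03 458 [0.3   0.603 0.03 ] [0.6   0.738 0.06 ]
top0.npz 0.06 477 [0.3   0.602 0.06 ] [0.6  0.72 0.09]
top0.npz 0.09 515 [0.3   0.603 0.09 ] [0.6   0.693 0.12 ]
top0.npz 0.12 445 [0.301 0.602 0.12 ] [0.6   0.685 0.15 ]
top0.npz 0.15 496 [0.3   0.598 0.15 ] [0.454 0.651 0.18 ]
top0.npz 0.18 1283 [0.301 0.597 0.18 ] [0.455 0.649 0.191]
scene0.npz 0.03 1444 [0.332 0.606 0.03 ] [0.597 0.796 0.06 ]
scene0.npz 0.06 1602 [0.352 0.605 0.06 ] [0.599 0.796 0.09 ]
scene0.npz 0.09 1766 [0.366 0.606 0.09 ] [0.6   0.796 0.12 ]
scene0.npz 0.12 1333 [0.381 0.605 0.12 ] [0.599 0.796 0.15 ]
scene0.npz 0.15 1090 [0.301 0.598 0.15 ] [0.456 0.801 0.18 ]
scene0.npz 0.18 5477 [0.3   0.599 0.18 ] [0.456 0.801 0.188]
```

```bash
cat > go.py <<'E'
import sys
from h import *
from cell import status
s=status.observe();M=R.from_rotvec(s["ee_rot"]).as_matrix()
p=s["position"];print("t",round(s["clock"],2),"pos",np.round(p,4),"w",round(s["width"],3),"F",np.round(s["force"],2),"j",np.round(s["joints"],2))
a=[float(x) for x in sys.argv[1:]]
for i in range(0,len(a),3):
    t=np.array(a[i:i+3]);d=M.T@(t-p)
    print(t,"rows",np.round(d/.8,4),"len",round(np.linalg.norm(d)/.0417,1))
    p=t
E
python3 go.py .5 .1 .24 .5094 -.416 .24 .5094 -.416 .097
```

```text
t 0.1 pos [0.2275 0.5816 0.2261] w 1.001 F [-0.19  0.11 -0.17] j [-1.3   0.44  0.02  1.57 -0.01  1.13 -0.08]
[0.5  0.1  0.24] rows [-0.0168 -0.5365 -0.4366] len 13.3
[ 0.5094 -0.416   0.24  ] rows [ 0.0009 -0.2459 -0.5964] len 12.4
[ 0.5094 -0.416   0.097 ] rows [0.1787 0.     0.0002] len 3.4
```

Call:
step_arm --pt "-1 -0.0168 -0.5365 -0.4366 0 0 0" --pt "-1 -0.0168 -0.5365 -0.4366 0 0 0" --pt "-1 -0.0168 -0.5365 -0.4366 0 0 0" --pt "-1 -0.0168 -0.5365 -0.4366 0 0 0" --pt "-1 -0.0168 -0.5365 -0.4366 0 0 0" --pt "-1 -0.0168 -0.5365 -0.4366 0 0 0" --pt "-1 -0.0168 -0.5365 -0.4366 0 0 0" --pt "-1 -0.0168 -0.5365 -0.4366 0 0 0" --pt "-1 -0.0168 -0.5365 -0.4366 0 0 0" --pt "-1 -0.0168 -0.5365 -0.4366 0 0 0" --pt "-1 -0.0168 -0.5365 -0.4366 0 0 0" --pt "-1 -0.0168 -0.5365 -0.4366 0 0 0" --newtons 15

```text
clock: 1.1
position: [0.4742, 0.145, 0.2389]
ee_rot: [-0.93, 1.363, 0.931]
force: [1.1, 0.8, 0.2]
width: 1.0
```

```bash
python3 go.py .5094 -.416 .24 .5094 -.416 .097
```

```text
t 1.1 pos [0.4742 0.145  0.2389] w 1.0 F [1.13 0.81 0.2 ] j [-0.61  0.21  0.25  1.88 -0.06  1.06  0.86]
[ 0.5094 -0.416   0.24  ] rows [-0.0015 -0.2964 -0.637 ] len 13.5
[ 0.5094 -0.416   0.097 ] rows [ 0.1787 -0.     -0.    ] len 3.4
```

Call:
step_arm --pt "-1 0 -0.296 -0.637 0 0 0" --pt "-1 0 -0.296 -0.637 0 0 0" --pt "-1 0 -0.296 -0.637 0 0 0" --pt "-1 0 -0.296 -0.637 0 0 0" --pt "-1 0 -0.296 -0.637 0 0 0" --pt "-1 0 -0.296 -0.637 0 0 0" --pt "-1 0 -0.296 -0.637 0 0 0" --pt "-1 0 -0.296 -0.637 0 0 0" --pt "-1 0 -0.296 -0.637 0 0 0" --pt "-1 0 -0.296 -0.637 0 0 0" --pt "-1 0 -0.296 -0.637 0 0 0" --pt "-1 0 -0.296 -0.637 0 0 0"

```text
clock: 2.1
position: [0.5045, -0.3538, 0.2385]
ee_rot: [-0.93, 1.363, 0.931]
force: [0.8, 0.4, 0.4]
width: 1.006
```

```bash
python3 go.py .5094 -.416 .24 .5094 -.416 .097
```

```text
t 2.1 pos [ 0.5045 -0.3538  0.2385] w 1.006 F [0.83 0.42 0.38] j [ 0.19  0.43  0.49  1.61 -0.22  1.16  1.93]
[ 0.5094 -0.416   0.24  ] rows [-0.0019 -0.034  -0.0702] len 1.5
[ 0.5094 -0.416   0.097 ] rows [ 1.787e-01 -1.000e-04 -1.000e-04] len 3.4
```

Call:
step_arm --pt "-1 0 -0.025 -0.055 0 0 0" --pt "-1 0 -0.025 -0.055 0 0 0" --pt "-1 0 -0.025 -0.055 0 0 0" --pt "-1 0 -0.025 -0.055 0 0 0"

```text
clock: 2.43
position: [0.5071, -0.4, 0.2381]
ee_rot: [-0.928, 1.363, 0.931]
force: [0.2, 1.1, -0.2]
width: 1.003
```

```bash
python3 go.py .5094 -.416 .24 .5094 -.416 .097
```

```text
t 2.43 pos [ 0.5071 -0.4     0.2381] w 1.003 F [ 0.19  1.13 -0.16] j [ 0.26  0.49  0.5   1.53 -0.24  1.19  2.  ]
[ 0.5094 -0.416   0.24  ] rows [-0.0024 -0.01   -0.0175] len 0.4
[ 0.5094 -0.416   0.097 ] rows [ 1.787e-01 -3.000e-04 -1.000e-04] len 3.4
```

Call:
step_arm --pt "-1 0 -0.01 -0.018 0 0 0" --pt "-1 0 -0.01 -0.018 0 0 0" --pt "-1 0.04 -0.01 -0.018 0 0 0" --pt "-1 0.08 -0.01 -0.018 0 0 0" --pt "-1 0.12 -0.01 -0.018 0 0 0" --pt "-1 0.15 -0.01 -0.018 0 0 0" --pt "-1 0.17 -0.01 -0.018 0 0 0" --pt "-1 0.176 -0.01 -0.018 0 0 0" --pt "-1 0.176 -0.01 -0.018 0 0 0"

```text
clock: 3.18
position: [0.5096, -0.4143, 0.097]
ee_rot: [-0.929, 1.362, 0.934]
force: [0.4, 0.1, 0.0]
width: 1.001
```

```bash
python3 go.py .5094 -.416 .097
cat > look.py <<'E'
import sys
from h import *
from cell import cams
d=cams.get_image(sys.argv[1]);cv2.imwrite(f"pics/{sys.argv[2]}.png",d["pixels"][:,:,::-1]);np.savez(f"{sys.argv[2]}.npz",**d)
if len(sys.argv)>3:
    x0,y0,w=map(int,sys.argv[3:6]);c=d["pixels"][y0:y0+w*3//4,x0:x0+w,::-1];cv2.imwrite(f"pics/{sys.argv[2]}.png",cv2.resize(c,(640,480)))
E
python3 look.py scene a1 140 90 160
```

```text
t 3.18 pos [ 0.5096 -0.4143  0.097 ] w 1.001 F [0.45 0.14 0.03] j [ 0.32  0.64  0.44  1.65 -0.32  0.93  2.08]
[ 0.5094 -0.416   0.097 ] rows [ 0.     -0.0005 -0.0021] len 0.0
```

View pics/a1.png

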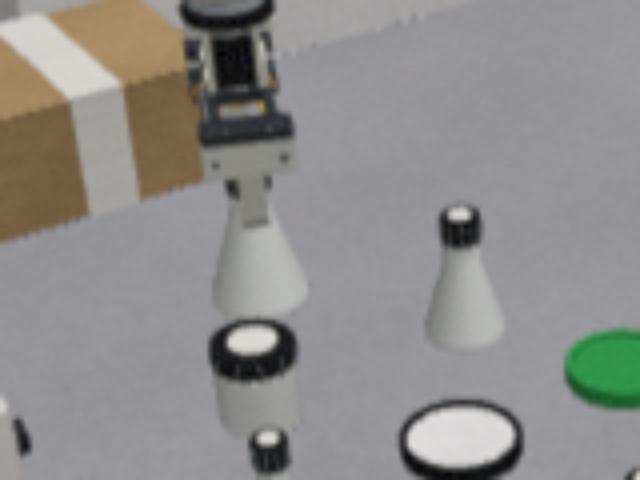

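The fingers straddle the large flask's cap at about (250,170) in this crop. I'll close on it.

Call:
step_arm --pt "-0.2 0 0 -0.002 0 0 0" --pt "0 0 0 -0.002 0 0 0" --pt "0.2 0 0 -0.002 0 0 0" --pt "1 0 0 -0.002 0 0 0" --pt "1 0 0 -0.002 0 0 0" --pt "1 0 0 -0.002 0 0 0" --pt "1 0 0 -0.002 0 0 0" --pt "1 0 0 -0.002 0 0 0" --newtons 12

```text
clock: 3.9
position: [0.509, -0.4181, 0.098]
ee_rot: [-0.93, 1.363, 0.93]
force: [-0.9, 0.4, 1.2]
width: 0.469
```

```bash
python3 go.py .5094 -.416 .30
```

```text
t 3.9 pos [ 0.509  -0.4181  0.098 ] w 0.469 F [-0.92  0.35  1.21] j [ 0.33  0.64  0.44  1.65 -0.32  0.93  2.08]
[ 0.5094 -0.416   0.3   ] rows [-0.2525  0.0005  0.0026] len 4.8
```

Call:
step_arm --pt "1 0 0 0 0 0 0" --pt "1 0 0 0 0 0 0" --pt "1 0 0 0 0 0 0" --pt "1 0 0 0 0 0 0"

```text
clock: 4.23
position: [0.509, -0.4181, 0.098]
ee_rot: [-0.93, 1.363, 0.93]
force: [0.7, -0.1, -0.0]
width: 0.411
```

Call:
step_arm --pt "1 0 0 0 0 0 0" --pt "1 -0.01 0 0 0 0 0" --pt "1 -0.03 0 0 0 0 0" --pt "1 -0.06 0 0 0 0 0" --pt "1 -0.09 0 0 0 0 0" --pt "1 -0.12 0 0 0 0 0" --pt "1 -0.15 0 0 0 0 0" --pt "1 -0.18 0 0 0 0 0" --pt "1 -0.2 0 0 0 0 0" --pt "1 -0.21 0 0 0 0 0" --pt "1 -0.21 0 0 0 0 0" --newtons 15

```text
clock: 5.15
position: [0.5096, -0.4188, 0.2683]
ee_rot: [-0.933, 1.362, 0.927]
force: [0.3, -0.2, -0.9]
width: 0.407
```

```bash
python3 go.py .49 .02 .265 .4953 .4393 .265 .4953 .4393 .11; python3 look.py scene a2 140 60 160
```

```text
t 5.15 pos [ 0.5096 -0.4188  0.2683] w 0.407 F [ 0.33 -0.17 -0.93] j [ 0.29  0.49  0.51  1.45 -0.24  1.26  2.01]
[0.49  0.02  0.265] rows [0.0031 0.2226 0.5019] len 10.5
[0.4953 0.4393 0.265 ] rows [-0.001   0.1848  0.4905] len 10.1
[0.4953 0.4393 0.11  ] rows [1.937e-01 6.000e-04 1.000e-04] len 3.7
```

View pics/a2.png

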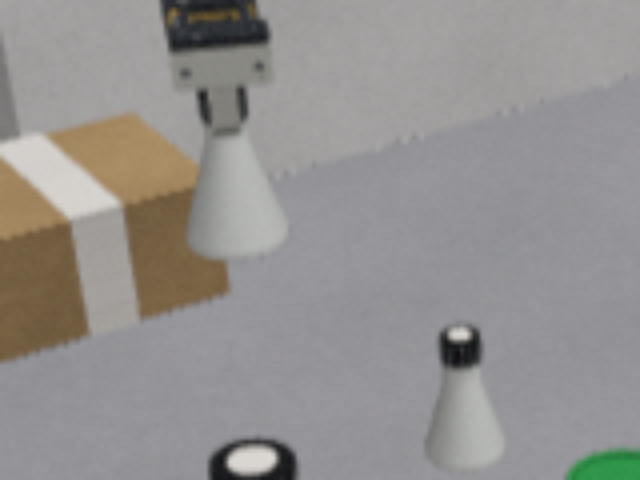

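The flask hangs upright, with its foot at about (237,240) in the crop. I'll carry it left.

Call:
step_arm --pt "1 0 0.005 0.01 0 0 0" --pt "1 0 0.016 0.035 0 0 0" --pt "1 0 0.031 0.07 0 0 0" --pt "1 0 0.049 0.11 0 0 0" --pt "1 0 0.069 0.155 0 0 0" --pt "1 0 0.089 0.2 0 0 0" --pt "1 0 0.109 0.245 0 0 0" --pt "1 0 0.129 0.29 0 0 0" --pt "1 0 0.149 0.335 0 0 0" --pt "1 0 0.169 0.38 0 0 0" --pt "1 0 0.189 0.425 0 0 0" --pt "1 0 0.209 0.47 0 0 0"

```text
clock: 6.2
position: [0.4885, -0.0046, 0.2649]
ee_rot: [-0.93, 1.364, 0.932]
force: [0.9, 0.1, -0.8]
width: 0.407
```

```bash
python3 go.py .4953 .4393 .265 .4953 .4393 .11
```

```text
t 6.2 pos [ 0.4885 -0.0046  0.2649] w 0.407 F [ 0.86  0.11 -0.82] j [-0.4   0.18  0.36  1.86 -0.07  1.12  1.18]
[0.4953 0.4393 0.265 ] rows [-2.000e-04  1.939e-01  5.200e-01] len 10.6
[0.4953 0.4393 0.11  ] rows [ 0.1937 -0.0004  0.0002] len 3.7
```

Call:
step_arm --pt "1 0 0.015 0.04 0 0 0" --pt "1 0 0.032 0.085 0 0 0" --pt "1 0 0.05 0.133 0 0 0" --pt "1 0 0.068 0.181 0 0 0" --pt "1 0 0.086 0.229 0 0 0" --pt "1 0 0.104 0.277 0 0 0" --pt "1 0 0.122 0.325 0 0 0" --pt "1 0 0.14 0.373 0 0 0" --pt "1 0 0.157 0.42 0 0 0" --pt "1 0 0.172 0.46 0 0 0" --pt "1 0 0.184 0.492 0 0 0" --pt "1 0 0.19 0.508 0 0 0"

```text
clock: 7.2
position: [0.4938, 0.4312, 0.2637]
ee_rot: [-0.933, 1.364, 0.936]
force: [-1.2, 0.3, -1.8]
width: 0.409
```

```bash
python3 go.py .4953 .4393 .265 .4953 .4393 .11
```

```text
t 7.2 pos [0.4938 0.4312 0.2637] w 0.409 F [-1.22  0.3  -1.77] j [-0.91  0.46  0.18  1.44 -0.08  1.24  0.48]
[0.4953 0.4393 0.265 ] rows [-0.0017  0.0019  0.0101] len 0.2
[0.4953 0.4393 0.11  ] rows [ 0.1937 -0.0006  0.0003] len 3.7
```

Call:
step_arm --pt "1 0 0.002 0.008 0 0 0" --pt "1 0.015 0.002 0.009 0 0 0" --pt "1 0.045 0.002 0.009 0 0 0" --pt "1 0.085 0.002 0.009 0 0 0" --pt "1 0.125 0.002 0.009 0 0 0" --pt "1 0.15 0.002 0.009 0 0 0" --pt "1 0.165 0.002 0.009 0 0 0" --pt "1 0.169 0.002 0.009 0 0 0" --pt "1 0.169 0.002 0.009 0 0 0"

```text
clock: 7.95
position: [0.4982, 0.4325, 0.1304]
ee_rot: [-0.93, 1.365, 0.929]
force: [0.4, -0.6, 0.4]
width: 0.412
```

```bash
python3 go.py .4953 .4393 .11; python3 look.py scene a3 300 210 200;  python3 look.py top a3t 40 150 160
```

```text
t 7.95 pos [0.4982 0.4325 0.1304] w 0.412 F [ 0.38 -0.58  0.37] j [-0.9   0.58  0.16  1.6  -0.1   0.98  0.49]
[0.4953 0.4393 0.11  ] rows [0.0255 0.0065 0.0066] len 0.5
```

View pics/a3.png

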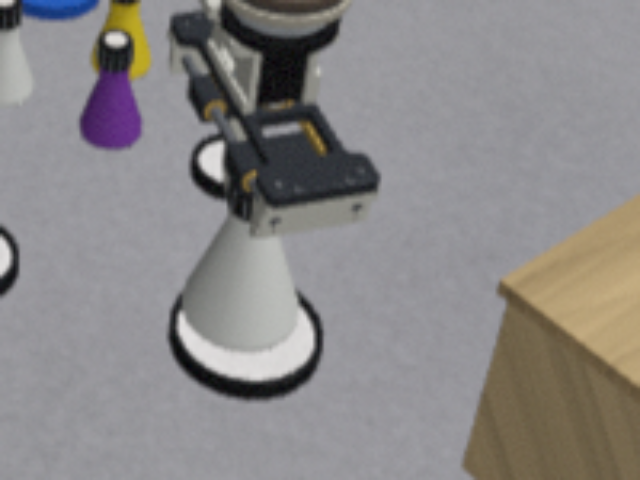

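View pics/a3t.png

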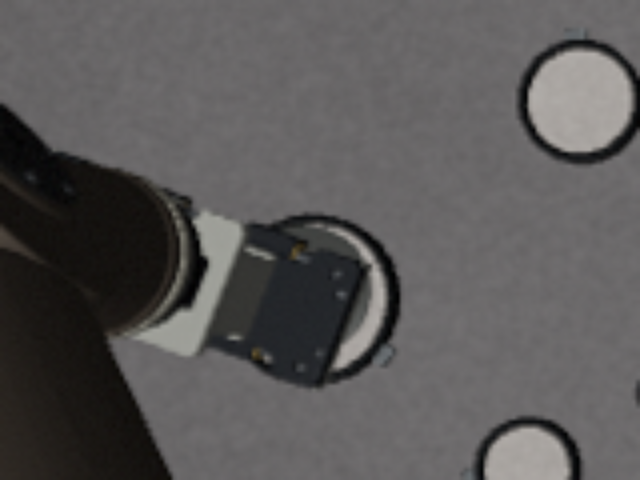

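The flask is centred over the large base at about (245,330) in the crop and slightly above it. The TCP reads about 7 mm short, so I'll correct that before lowering.

Call:
step_arm --pt "1 0 0.003 0.003 0 0 0" --pt "1 0 0.0065 0.0065 0 0 0" --pt "1 0 0.0065 0.0065 0 0 0" --pt "1 0 0.0065 0.0065 0 0 0"

```text
clock: 8.38
position: [0.4948, 0.4417, 0.1315]
ee_rot: [-0.931, 1.361, 0.931]
force: [-0.7, -0.5, -0.2]
width: 0.409
```

```bash
python3 go.py .4953 .4393 .11; python3 look.py scene a4 300 210 200
python3 - <<'E'
from h import *
for f in ("a4.npz",):
    d=load(f);P=cloud(d);g=d["pixels"].astype(int)
    # flask wall ring by depth: points within 60mm, z in 0.05..0.09
    for lo,hi,base in((.03,.05,0),(.05,.07,0),(.07,.09,0)):
        m=(np.hypot(P[...,0]-.4953,P[...,1]-.4393)<.06)&(P[...,2]>lo)&(P[...,2]<hi)
        X=P[m][:,:2];A=np.c_[2*X,np.ones(len(X))];c=np.linalg.lstsq(A,(X**2).sum(1),rcond=None)[0]
        print(lo,len(X),np.round(c[:2],4),round(float(np.sqrt(c[2]+c[0]**2+c[1]**2)),4))
E
```

```text
t 8.38 pos [0.4948 0.4417 0.1315] w 0.409 F [-0.68 -0.49 -0.24] j [-0.91  0.58  0.16  1.59 -0.1   0.98  0.48]
[0.4953 0.4393 0.11  ] rows [ 0.0268 -0.0017 -0.0026] len 0.5
0.03 214 [0.4932 0.4427] 0.0396
0.05 299 [0.4934 0.4429] 0.0351
0.07 271 [0.4938 0.4433] 0.0284
```

View pics/a4.png

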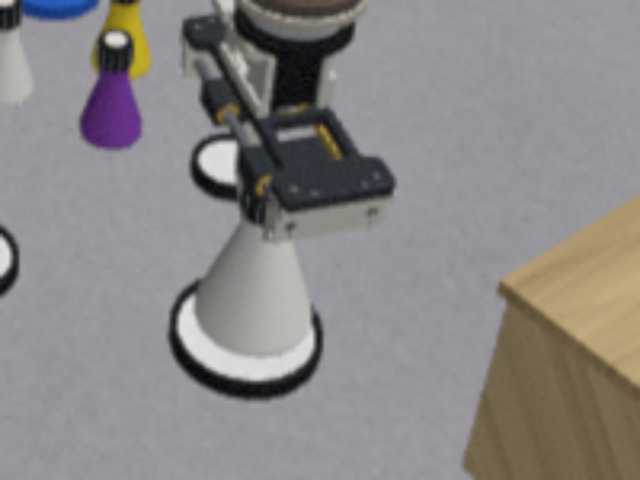

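Call:
step_arm --pt "1 0.003 -0.0015 -0.0025 0 0 0" --pt "1 0.007 -0.0015 -0.0025 0 0 0" --pt "1 0.011 -0.0015 -0.0025 0 0 0" --pt "1 0.015 -0.0015 -0.0025 0 0 0" --pt "1 0.018 -0.0015 -0.0025 0 0 0" --pt "1 0.021 -0.0015 -0.0025 0 0 0" --pt "1 0.023 -0.0015 -0.0025 0 0 0" --pt "1 0.024 -0.0015 -0.0025 0 0 0" --pt "1 0.024 -0.0015 -0.0025 0 0 0" --pt "1 0.024 -0.0015 -0.0025 0 0 0"

```text
clock: 9.27
position: [0.4954, 0.4386, 0.1117]
ee_rot: [-0.93, 1.363, 0.93]
force: [-0.2, 0.0, -1.3]
width: 0.412
```

```bash
python3 go.py .4953 .4393 .11
cat > fit.py <<'E'
import sys
from h import *
f,x,y,z0,hn=sys.argv[1],*map(float,sys.argv[2:6])
d=load(f);P=cloud(d)
for a,b in((.2,.45),(.45,.7),(.7,.95)):
    lo=z0+.01+a*(hn-.01);hi=z0+.01+b*(hn-.01)
    m=(np.hypot(P[...,0]-x,P[...,1]-y)<.06)&(P[...,2]>lo)&(P[...,2]<hi)
    X=P[m][:,:2];A=np.c_[2*X,np.ones(len(X))];c=np.linalg.lstsq(A,(X**2).sum(1),rcond=None)[0]
    print(round(lo,3),len(X),np.round(c[:2],4),round(float(np.sqrt(c[2]+c[0]**2+c[1]**2)),4))
E
python3 look.py scene a5 300 210 200; python3 fit.py a5.npz .4953 .4393 .012 .086
```

```text
t 9.27 pos [0.4954 0.4386 0.1117] w 0.412 F [-0.19  0.04 -1.32] j [-0.9   0.6   0.15  1.61 -0.11  0.94  0.48]
[0.4953 0.4393 0.11  ] rows [0.0022 0.0004 0.0008] len 0.0
0.037 274 [0.494 0.44 ] 0.033
0.056 233 [0.4938 0.4398] 0.027
0.075 177 [0.4944 0.44  ] 0.0208
```

View pics/a5.png

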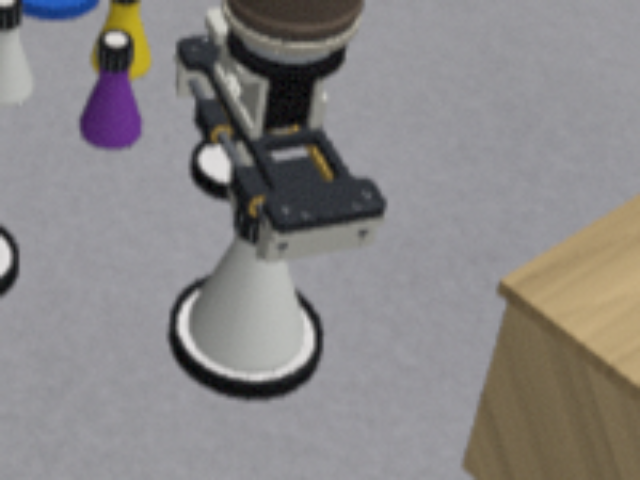

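The flask sits well centred in the recess, nearly touching. I'll lower it the last millimetres.

Call:
step_arm --pt "1 0.001 0 0 0 0 0" --pt "1 0.002 0 0 0 0 0" --pt "1 0.003 0 0 0 0 0" --pt "1 0.003 0 0 0 0 0"

```text
clock: 9.65
position: [0.4955, 0.4386, 0.11]
ee_rot: [-0.93, 1.362, 0.93]
force: [-0.7, -0.8, 5.1]
width: 0.411
```

Contact: Fz rose to 5 N. Releasing.

Call:
step_arm --pt "0.15 0.002 0 0 0 0 0" --pt "0.05 0.002 0 0 0 0 0" --pt "-0.1 0.002 0 0 0 0 0" --pt "-0.3 0.002 0 0 0 0 0" --pt "-0.4 0.002 0 0 0 0 0" --pt "-0.4 0.002 0 0 0 0 0" --pt "-0.4 0.002 0 0 0 0 0"

```text
clock: 10.23
position: [0.4954, 0.4386, 0.1076]
ee_rot: [-0.93, 1.363, 0.93]
force: [-0.7, 0.9, 0.6]
width: 0.696
```

Call:
step_arm --pt "-0.5 -0.005 0 0 0 0 0" --pt "-0.5 -0.03 0 0 0 0 0" --pt "-0.5 -0.07 0 0 0 0 0" --pt "-0.5 -0.11 0 0 0 0 0" --pt "-0.5 -0.14 0 0 0 0 0" --pt "-0.5 -0.15 0 0 0 0 0"

```text
clock: 10.73
position: [0.4969, 0.4397, 0.2327]
ee_rot: [-0.928, 1.356, 0.93]
force: [-0.4, 0.4, 0.1]
width: 0.749
```

```bash
python3 go.py .49 .02 .225 .394 -.2648 .2 .394 -.2648 .081; python3 look.py scene a6 300 210 200; python3 fit.py a6.npz .4953 .4393 .012 .086
```

```text
t 10.73 pos [0.4969 0.4397 0.2327] w 0.749 F [-0.41  0.43  0.09] j [-0.92  0.49  0.17  1.48 -0.09  1.18  0.47]
[0.49  0.02  0.225] rows [ 0.0071 -0.1832 -0.4917] len 10.1
[ 0.394  -0.2648  0.2   ] rows [ 0.029  -0.0179 -0.3754] len 7.2
[ 0.394  -0.2648  0.081 ] rows [ 0.1487  0.0004 -0.0009] len 2.9
0.037 267 [0.4939 0.4394] 0.0328
0.056 224 [0.4942 0.44  ] 0.0264
0.075 189 [0.4943 0.44  ] 0.0201
```

View pics/a6.png

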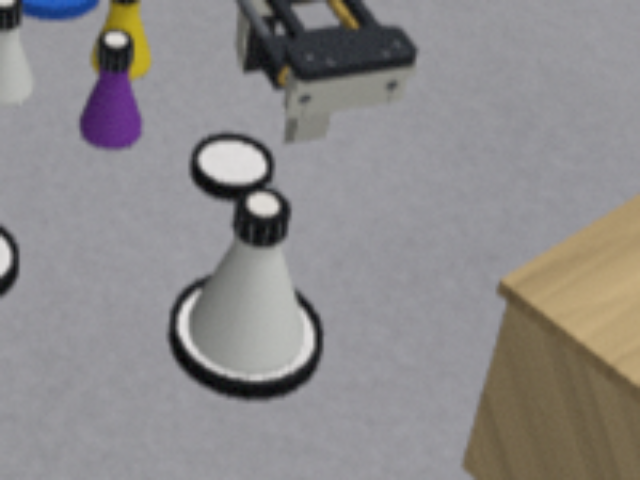

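The large flask stands upright in its base at about (250,320) in the crop. The medium flask is next.

Call:
step_arm --pt "-0.5 0.007 -0.183 -0.49 0 0 0" --pt "-0.5 0.007 -0.183 -0.49 0 0 0" --pt "-0.5 0.007 -0.183 -0.49 0 0 0" --pt "-0.5 0.007 -0.183 -0.49 0 0 0" --pt "-0.5 0.007 -0.183 -0.49 0 0 0" --pt "-0.5 0.007 -0.183 -0.49 0 0 0" --pt "-0.5 0.007 -0.183 -0.49 0 0 0" --pt "-0.5 0.007 -0.183 -0.49 0 0 0" --pt "-0.5 0.007 -0.183 -0.49 0 0 0" --pt "-0.5 0.007 -0.183 -0.49 0 0 0" --pt "-0.5 0.007 -0.183 -0.49 0 0 0" --pt "-0.5 0.007 -0.183 -0.49 0 0 0"

```text
clock: 11.78
position: [0.4882, 0.0171, 0.2215]
ee_rot: [-0.926, 1.366, 0.926]
force: [-0.5, 0.4, -0.1]
width: 0.748
```

```bash
python3 go.py .394 -.2648 .2 .394 -.2648 .081
```

```text
t 11.78 pos [0.4882 0.0171 0.2215] w 0.748 F [-0.53  0.43 -0.06] j [-0.4   0.22  0.31  1.92 -0.08  1.02  1.13]
[ 0.394  -0.2648  0.2   ] rows [ 0.0272 -0.0209 -0.371 ] len 7.1
[ 0.394  -0.2648  0.081 ] rows [ 1.487e-01 -1.000e-04  2.000e-04] len 2.9
```

Call:
step_arm --pt "-0.5 0.003 -0.021 -0.371 0 0 0" --pt "-0.5 0.006 -0.021 -0.371 0 0 0" --pt "-0.5 0.01 -0.021 -0.371 0 0 0" --pt "-0.5 0.013 -0.021 -0.371 0 0 0" --pt "-0.5 0.016 -0.021 -0.371 0 0 0" --pt "-0.5 0.02 -0.021 -0.371 0 0 0" --pt "-0.5 0.023 -0.021 -0.371 0 0 0" --pt "-0.5 0.027 -0.021 -0.371 0 0 0" --pt "-0.5 0.027 -0.021 -0.371 0 0 0" --pt "-0.5 0.027 -0.021 -0.371 0 0 0" --pt "-0.5 0.027 -0.021 -0.371 0 0 0" --pt "-0.5 0.027 -0.021 -0.371 0 0 0"

```text
clock: 12.78
position: [0.3976, -0.2604, 0.2004]
ee_rot: [-0.933, 1.361, 0.933]
force: [-0.9, -0.8, 0.5]
width: 0.75
```

```bash
python3 go.py .394 -.2648 .081
```

```text
t 12.78 pos [ 0.3976 -0.2604  0.2004] w 0.75 F [-0.91 -0.81  0.52] j [ 0.06  0.22  0.49  1.99 -0.13  0.96  1.82]
[ 0.394  -0.2648  0.081 ] rows [ 0.1493  0.0021 -0.0068] len 2.9
```

Call:
step_arm --pt "-0.5 0 0.002 -0.006 0 0 0" --pt "-0.5 0.02 0.002 -0.006 0 0 0" --pt "-0.5 0.06 0.002 -0.006 0 0 0" --pt "-0.5 0.09 0.002 -0.006 0 0 0" --pt "-0.5 0.09 0.002 -0.006 0 0 0" --pt "-0.5 0.09 0.002 -0.006 0 0 0"

```text
clock: 13.28
position: [0.3926, -0.2657, 0.1282]
ee_rot: [-0.929, 1.364, 0.933]
force: [-0.8, 0.0, 0.3]
width: 0.752
```

```bash
python3 go.py .394 -.2648 .081
```

```text
t 13.28 pos [ 0.3926 -0.2657  0.1282] w 0.752 F [-0.8   0.02  0.32] j [ 0.11  0.33  0.47  2.08 -0.21  0.78  1.91]
[ 0.394  -0.2648  0.081 ] rows [ 0.059  -0.0014  0.0016] len 1.1
```

Call:
step_arm --pt "-0.5 0.02 -0.001 0.001 0 0 0" --pt "-0.5 0.04 -0.001 0.001 0 0 0" --pt "-0.5 0.055 -0.001 0.001 0 0 0" --pt "-0.5 0.059 -0.001 0.001 0 0 0" --pt "-0.5 0.059 -0.001 0.001 0 0 0" --pt "-0.5 0.059 -0.001 0.001 0 0 0"

```text
clock: 13.78
position: [0.395, -0.2662, 0.0825]
ee_rot: [-0.931, 1.362, 0.929]
force: [0.1, 0.2, -0.2]
width: 0.751
```

```bash
python3 go.py .394 -.2648 .081;python3 look.py scene b1 180 110 160
```

```text
t 13.78 pos [ 0.395  -0.2662  0.0825] w 0.751 F [ 0.08  0.22 -0.21] j [ 0.15  0.4   0.43  2.12 -0.27  0.67  1.96]
[ 0.394  -0.2648  0.081 ] rows [0.0019 0.0019 0.0012] len 0.1
```

View pics/b1.png

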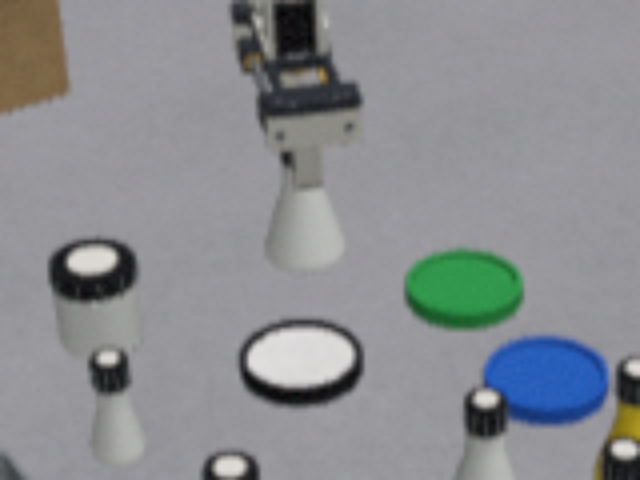

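The fingers straddle the medium cap at about (305,165) in the crop. Closing.

Call:
step_arm --pt "0 0.002 0.001 0 0 0 0" --pt "0.1 0.002 0.001 0 0 0 0" --pt "0.2 0.002 0.001 0 0 0 0" --pt "1 0.002 0.001 0 0 0 0" --pt "1 0.002 0.001 0 0 0 0" --pt "1 0.002 0.001 0 0 0 0" --pt "1 0.002 0.001 0 0 0 0" --pt "1 0.002 0.001 0 0 0 0" --pt "1 0.002 0.001 0 0 0 0" --pt "1 0.002 0.001 0 0 0 0" --pt "1 0.002 0.001 0 0 0 0" --newtons 15

```text
clock: 14.75
position: [0.3935, -0.2656, 0.0797]
ee_rot: [-0.93, 1.363, 0.93]
force: [0.7, -0.5, 0.2]
width: 0.366
```

```bash
python3 go.py .394 -.2648 .18 .488 -.1187 .18  .488 -.1187 .093
```

```text
t 14.75 pos [ 0.3935 -0.2656  0.0797] w 0.366 F [ 0.7  -0.46  0.16] j [ 0.15  0.41  0.43  2.12 -0.27  0.66  1.96]
[ 0.394  -0.2648  0.18  ] rows [-0.1254 -0.0003  0.0011] len 2.4
[ 0.488  -0.1187  0.18  ] rows [-0.     -0.0429  0.2129] len 4.2
[ 0.488  -0.1187  0.093 ] rows [ 0.1087 -0.      0.    ] len 2.1
```

Call:
step_arm --pt "1 -0.008 0 0 0 0 0" --pt "1 -0.03 0 0 0 0 0" --pt "1 -0.06 0 0 0 0 0" --pt "1 -0.09 0 0 0 0 0" --pt "1 -0.11 -0.002 0.01 0 0 0" --pt "1 -0.12 -0.006 0.03 0 0 0" --pt "1 -0.12 -0.013 0.065 0 0 0" --pt "1 -0.12 -0.021 0.105 0 0 0" --pt "1 -0.12 -0.029 0.145 0 0 0" --pt "1 -0.12 -0.036 0.18 0 0 0" --pt "1 -0.12 -0.041 0.203 0 0 0" --pt "1 -0.12 -0.043 0.213 0 0 0"

```text
clock: 15.75
position: [0.4891, -0.1162, 0.1759]
ee_rot: [-0.933, 1.361, 0.934]
force: [0.5, 0.1, -0.5]
width: 0.366
```

```bash
python3 go.py .488 -.1187 .18  .488 -.1187 .0917
```

```text
t 15.75 pos [ 0.4891 -0.1162  0.1759] w 0.366 F [ 0.53  0.14 -0.53] j [-0.21  0.3   0.42  1.96 -0.15  0.91  1.5 ]
[ 0.488  -0.1187  0.18  ] rows [-0.0051  0.0001 -0.0033] len 0.1
[ 0.488  -0.1187  0.0917] rows [ 1.104e-01  0.000e+00 -1.000e-04] len 2.1
```

Call:
step_arm --pt "1 0.005 0 -0.003 0 0 0" --pt "1 0.025 0 -0.003 0 0 0" --pt "1 0.05 0 -0.003 0 0 0" --pt "1 0.07 0 -0.003 0 0 0" --pt "1 0.079 0 -0.003 0 0 0" --pt "1 0.079 0 -0.003 0 0 0" --pt "1 0.079 0 -0.003 0 0 0"

```text
clock: 16.33
position: [0.4861, -0.1228, 0.1127]
ee_rot: [-0.929, 1.364, 0.929]
force: [-0.5, 0.5, -0.2]
width: 0.368
```

```bash
python3 go.py .488 -.1187 .0917; python3 look.py scene b2 180 110 160; python3 fit.py b2.npz .488 -.1187 .033 .07
```

```text
t 16.33 pos [ 0.4861 -0.1228  0.1127] w 0.368 F [-0.49  0.47 -0.17] j [-0.16  0.38  0.4   2.03 -0.21  0.77  1.56]
[ 0.488  -0.1187  0.0917] rows [ 0.0262 -0.0003  0.0056] len 0.5
0.055 102 [ 0.4849 -0.1196] 0.0252
0.07 83 [ 0.4855 -0.1191] 0.0203
0.085 71 [ 0.4862 -0.1188] 0.0159
```

View pics/b2.png

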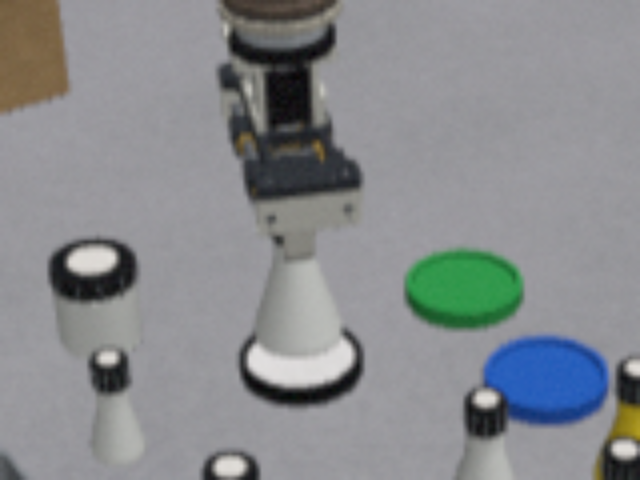

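The flask is over the medium base at about (300,345) in the crop and upright. A small correction, then lower.

Call:
step_arm --pt "1 0.003 0 0.0035 0 0 0" --pt "1 0.007 0 0.0035 0 0 0" --pt "1 0.011 0 0.0035 0 0 0" --pt "1 0.015 0 0.0035 0 0 0" --pt "1 0.018 0 0.0035 0 0 0" --pt "1 0.021 0 0.0035 0 0 0" --pt "1 0.023 0 0.0035 0 0 0" --pt "1 0.0245 0 0.0035 0 0 0" --pt "1 0.0245 0 0.0035 0 0 0" --pt "1 0.0245 0 0.0035 0 0 0"

```text
clock: 17.22
position: [0.4877, -0.119, 0.0928]
ee_rot: [-0.93, 1.363, 0.93]
force: [-0.4, 0.6, -1.1]
width: 0.367
```

```bash
python3 go.py .488 -.1187 .0917; python3 look.py scene b3 180 110 160; python3 fit.py b3.npz .488 -.1187 .012 .07
```

```text
t 17.22 pos [ 0.4877 -0.119   0.0928] w 0.367 F [-0.38  0.58 -1.1 ] j [-0.16  0.42  0.38  2.05 -0.23  0.72  1.57]
[ 0.488  -0.1187  0.0917] rows [ 0.0014 -0.0002  0.0005] len 0.0
0.034 102 [ 0.4871 -0.1144] 0.0248
0.049 89 [ 0.4876 -0.1148] 0.0207
0.064 69 [ 0.4876 -0.114 ] 0.0151
```

View pics/b3.png

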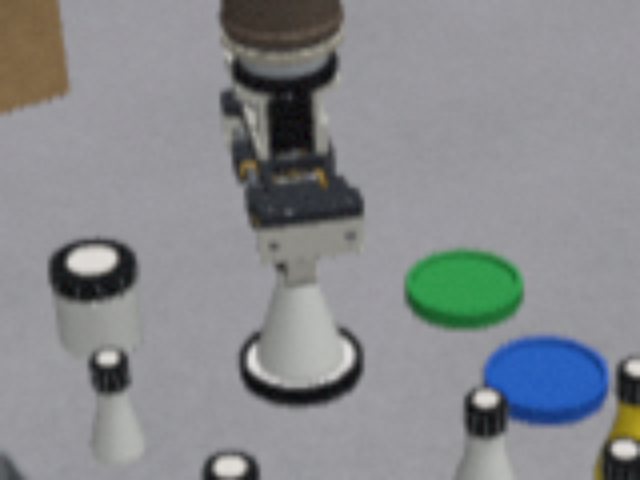

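Call:
step_arm --pt "1 0.001 0 0 0 0 0" --pt "1 0.002 0 0 0 0 0" --pt "1 0.0025 0 0 0 0 0" --pt "1 0.0025 0 0 0 0 0"

```text
clock: 17.6
position: [0.4881, -0.1194, 0.0915]
ee_rot: [-0.931, 1.362, 0.929]
force: [-1.5, -0.2, 7.6]
width: 0.367
```

Contact at 7.6 N. Releasing (0.367 wide is a command of about 0.27).

Call:
step_arm --pt "0.23 0 0 0 0 0 0" --pt "0.12 0 0 0 0 0 0" --pt "-0.1 0 0 0 0 0 0" --pt "-0.3 0 0 0 0 0 0" --pt "-0.4 0 0 0 0 0 0" --pt "-0.4 0 0 0 0 0 0" --pt "-0.4 0 0 0 0 0 0"

```text
clock: 18.18
position: [0.4877, -0.119, 0.0908]
ee_rot: [-0.93, 1.363, 0.93]
force: [-1.1, -0.5, -0.2]
width: 0.695
```

Call:
step_arm --pt "-0.5 -0.005 0 0 0 0 0" --pt "-0.5 -0.03 0 0 0 0 0" --pt "-0.5 -0.07 0 0 0 0 0" --pt "-0.5 -0.11 0 0 0 0 0" --pt "-0.5 -0.14 0 0 0 0 0" --pt "-0.5 -0.15 0 0 0 0 0"

```text
clock: 18.68
position: [0.4894, -0.1196, 0.2147]
ee_rot: [-0.932, 1.359, 0.927]
force: [0.1, -0.2, -0.1]
width: 0.751
```

```bash
python3 go.py .4695 .0995 .2 .4695 .0995 .067; python3 look.py scene b4 180 110 160; python3 fit.py b4.npz .488 -.1187 .012 .07
```

```text
t 18.68 pos [ 0.4894 -0.1196  0.2147] w 0.751 F [ 0.13 -0.18 -0.13] j [-0.22  0.25  0.44  1.91 -0.13  1.    1.47]
[0.4695 0.0995 0.2   ] rows [0.0182 0.1231 0.2459] len 5.3
[0.4695 0.0995 0.067 ] rows [ 0.1662  0.0009 -0.0003] len 3.2
0.034 99 [ 0.4868 -0.1162] 0.025
0.049 80 [ 0.4866 -0.118 ] 0.0214
0.064 70 [ 0.4878 -0.1147] 0.0154
```

View pics/b4.png

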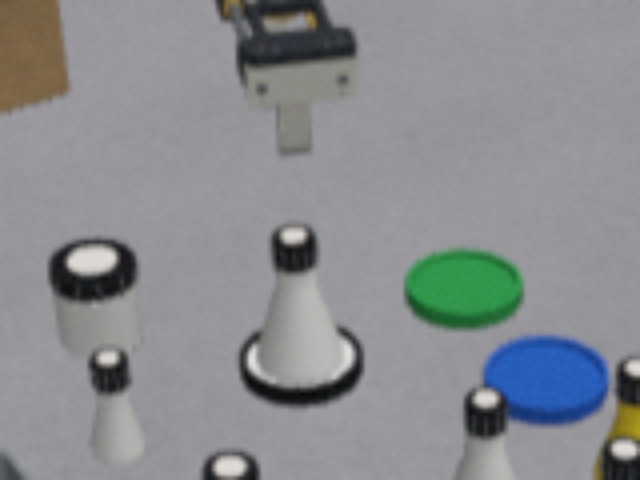

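The medium flask stands centred in its base at about (298,345) in the crop. The small flask is next.

Call:
step_arm --pt "-0.5 0 0.01 0.02 0 0 0" --pt "-0.5 0 0.03 0.06 0 0 0" --pt "-0.5 0 0.053 0.105 0 0 0" --pt "-0.5 0 0.076 0.15 0 0 0" --pt "-0.5 0 0.098 0.195 0 0 0" --pt "-0.5 0.005 0.115 0.23 0 0 0" --pt "-0.5 0.015 0.123 0.246 0 0 0" --pt "-0.5 0.05 0.123 0.246 0 0 0" --pt "-0.5 0.08 0.123 0.246 0 0 0" --pt "-0.5 0.1 0.123 0.246 0 0 0" --pt "-0.5 0.1 0.123 0.246 0 0 0" --pt "-0.5 0.1 0.123 0.246 0 0 0"

```text
clock: 19.73
position: [0.4667, 0.0997, 0.1298]
ee_rot: [-0.93, 1.366, 0.931]
force: [0.3, -0.4, -0.1]
width: 0.749
```

```bash
python3 go.py .4695 .0995 .067
```

```text
t 19.73 pos [0.4667 0.0997 0.1298] w 0.749 F [ 0.32 -0.44 -0.14] j [-0.56  0.32  0.3   2.06 -0.13  0.79  1.01]
[0.4695 0.0995 0.067 ] rows [ 0.0785 -0.0035  0.0012] len 1.5
```

Call:
step_arm --pt "-0.5 0 -0.003 0.001 0 0 0" --pt "-0.5 0.02 -0.003 0.001 0 0 0" --pt "-0.5 0.045 -0.003 0.001 0 0 0" --pt "-0.5 0.065 -0.003 0.001 0 0 0" --pt "-0.5 0.075 -0.003 0.001 0 0 0" --pt "-0.5 0.078 -0.003 0.001 0 0 0" --pt "-0.5 0.078 -0.003 0.001 0 0 0" --pt "-0.5 0.078 -0.003 0.001 0 0 0"

```text
clock: 20.4
position: [0.4711, 0.1001, 0.0694]
ee_rot: [-0.93, 1.362, 0.93]
force: [-0.1, 0.7, -0.1]
width: 0.749
```

```bash
python3 go.py .4695 .0995 .067; python3 look.py scene c1 220 150 160
```

```text
t 20.4 pos [0.4711 0.1001 0.0694] w 0.749 F [-0.05  0.68 -0.14] j [-0.52  0.42  0.27  2.11 -0.18  0.64  1.06]
[0.4695 0.0995 0.067 ] rows [ 0.0029  0.0016 -0.0014] len 0.1
```

View pics/c1.png

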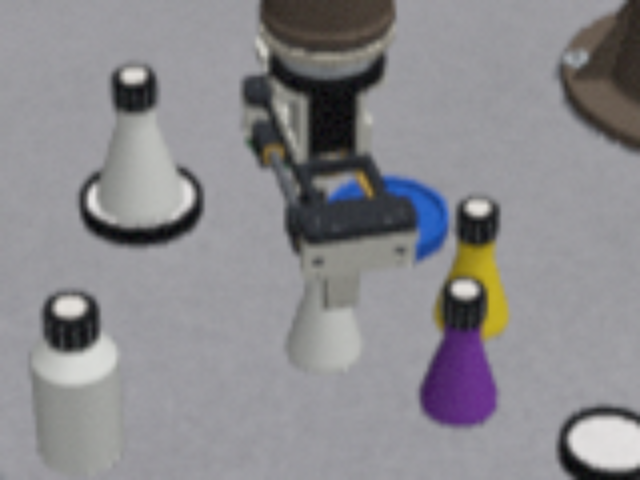

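Call:
step_arm --pt "0 0.002 0.001 -0.001 0 0 0" --pt "0.2 0.002 0.001 -0.001 0 0 0" --pt "0.3 0.002 0.001 -0.001 0 0 0" --pt "1 0.002 0.001 -0.001 0 0 0" --pt "1 0.002 0.001 -0.001 0 0 0" --pt "1 0.002 0.001 -0.001 0 0 0" --pt "1 0.002 0.001 -0.001 0 0 0" --pt "1 0.002 0.001 -0.001 0 0 0" --pt "1 0.002 0.001 -0.001 0 0 0" --pt "1 0.002 0.001 -0.001 0 0 0" --pt "1 0.002 0.001 -0.001 0 0 0" --pt "1 0.002 0.001 -0.001 0 0 0" --newtons 15

```text
clock: 21.45
position: [0.4693, 0.0996, 0.0669]
ee_rot: [-0.93, 1.363, 0.93]
force: [-0.9, -0.5, 0.2]
width: 0.325
```

```bash
python3 go.py .4695 .0995 .22 .6218 .2608 .22  .6218 .2608 .079
```

```text
t 21.45 pos [0.4693 0.0996 0.0669] w 0.325 F [-0.86 -0.53  0.22] j [-0.52  0.42  0.26  2.11 -0.18  0.63  1.06]
[0.4695 0.0995 0.22  ] rows [-0.1914 -0.0003  0.    ] len 3.7
[0.6218 0.2608 0.22  ] rows [ 0.     -0.1038  0.2571] len 5.3
[0.6218 0.2608 0.079 ] rows [ 0.1762 -0.     -0.    ] len 3.4
```

Call:
step_arm --pt "1 -0.008 0 0 0 0 0" --pt "1 -0.03 0 0 0 0 0" --pt "1 -0.065 0 0 0 0 0" --pt "1 -0.1 0 0 0 0 0" --pt "1 -0.125 -0.002 0.005 0 0 0" --pt "1 -0.138 -0.01 0.025 0 0 0" --pt "1 -0.14 -0.025 0.062 0 0 0" --pt "1 -0.14 -0.042 0.104 0 0 0" --pt "1 -0.14 -0.06 0.148 0 0 0" --pt "1 -0.14 -0.077 0.19 0 0 0" --pt "1 -0.14 -0.093 0.23 0 0 0" --pt "1 -0.14 -0.103 0.254 0 0 0"

```text
clock: 22.45
position: [0.6214, 0.2623, 0.1789]
ee_rot: [-0.931, 1.361, 0.932]
force: [-0.3, -0.2, -1.1]
width: 0.32
```

```bash
python3 go.py .6218 .2608 .1
```

```text
t 22.45 pos [0.6214 0.2623 0.1789] w 0.32 F [-0.3  -0.18 -1.07] j [-0.66  0.56  0.29  1.52 -0.17  1.09  0.87]
[0.6218 0.2608 0.1   ] rows [ 0.0986 -0.0011 -0.0016] len 1.9
```

Call:
step_arm --pt "1 0.005 0 0 0 0 0" --pt "1 0.025 0 0 0 0 0" --pt "1 0.055 0 0 0 0 0" --pt "1 0.08 0 0 0 0 0" --pt "1 0.095 0 0 0 0 0" --pt "1 0.098 0 0 0 0 0" --pt "1 0.098 0 0 0 0 0" --pt "1 0.098 0 0 0 0 0"

```text
clock: 23.12
position: [0.6206, 0.2588, 0.1016]
ee_rot: [-0.93, 1.362, 0.93]
force: [0.3, 0.1, -0.6]
width: 0.328
```

```bash
python3 go.py .6218 .2608 .079;  python3 look.py scene c2 220 200 160; python3 fit.py c2.npz .6218 .2608 .033 .056
```

```text
t 23.12 pos [0.6206 0.2588 0.1016] w 0.328 F [ 0.32  0.13 -0.63] j [-0.65  0.63  0.27  1.6  -0.2   0.94  0.89]
[0.6218 0.2608 0.079 ] rows [ 0.0283 -0.0004  0.0029] len 0.5
0.052 94 [0.6188 0.2591] 0.0219
0.064 85 [0.6191 0.2602] 0.018
0.075 62 [0.6186 0.2599] 0.015
```

View pics/c2.png

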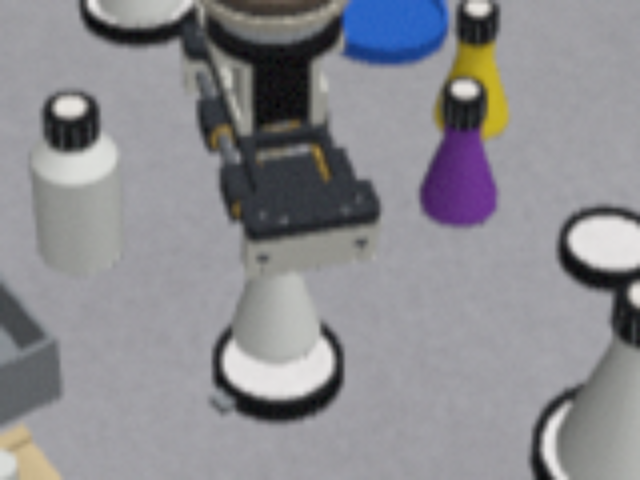

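The small flask is over the small base at about (278,350), upright. Lowering.

Call:
step_arm --pt "1 0.003 0 0.0025 0 0 0" --pt "1 0.007 0 0.0025 0 0 0" --pt "1 0.011 0 0.0025 0 0 0" --pt "1 0.015 0 0.0025 0 0 0" --pt "1 0.019 0 0.0025 0 0 0" --pt "1 0.022 0 0.0025 0 0 0" --pt "1 0.025 0 0.0025 0 0 0" --pt "1 0.0265 0 0.0025 0 0 0" --pt "1 0.0265 0 0.0025 0 0 0" --pt "1 0.0265 0 0.0025 0 0 0"

```text
clock: 24.0
position: [0.6209, 0.2606, 0.0793]
ee_rot: [-0.93, 1.363, 0.93]
force: [-0.7, 1.1, -0.1]
width: 0.323
```

```bash
python3 go.py .6218 .2608 .079;  python3 look.py scene c3 220 200 160; python3 fit.py c3.npz .6218 .2608 .012 .056
```

```text
t 24.0 pos [0.6209 0.2606 0.0793] w 0.323 F [-0.74  1.1  -0.11] j [-0.64  0.66  0.26  1.61 -0.2   0.9   0.89]
[0.6218 0.2608 0.079 ] rows [ 0.0004 -0.001   0.0006] len 0.0
0.031 94 [0.6191 0.2612] 0.0206
0.043 72 [0.6193 0.2621] 0.0173
0.054 61 [0.6199 0.2624] 0.0141
```

View pics/c3.png

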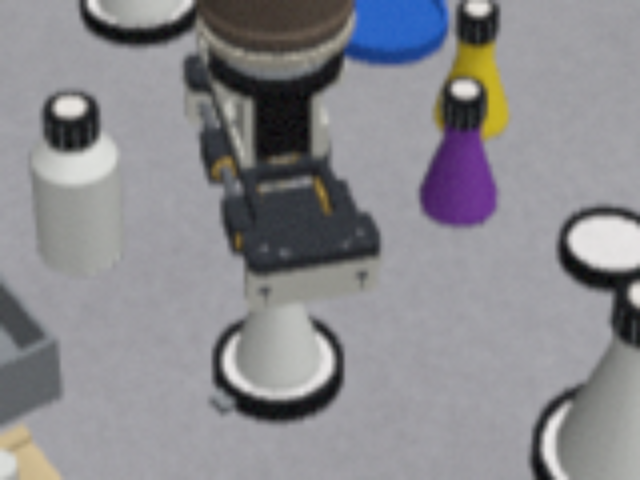

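The small flask is well centred in the recess. One last lowering to contact.

Call:
step_arm --pt "1 0.001 0 0 0 0 0" --pt "1 0.0015 0 0 0 0 0" --pt "1 0.002 0 0 0 0 0" --pt "1 0.002 0 0 0 0 0"

```text
clock: 24.38
position: [0.6213, 0.2606, 0.0789]
ee_rot: [-0.93, 1.362, 0.93]
force: [-2.7, -1.3, 7.9]
width: 0.323
```

Call:
step_arm --pt "0.31 0 0 0 0 0 0" --pt "0.2 0 0 0 0 0 0" --pt "0 0 0 0 0 0 0" --pt "-0.2 0 0 0 0 0 0" --pt "-0.4 0 0 0 0 0 0" --pt "-0.4 0 0 0 0 0 0" --pt "-0.4 0 0 0 0 0 0"

```text
clock: 24.97
position: [0.6207, 0.2607, 0.0776]
ee_rot: [-0.93, 1.363, 0.93]
force: [-0.5, -0.9, 0.3]
width: 0.685
```

Call:
step_arm --pt "-0.5 -0.005 0 0 0 0 0" --pt "-0.5 -0.03 0 0 0 0 0" --pt "-0.5 -0.07 0 0 0 0 0" --pt "-0.5 -0.11 0 0 0 0 0" --pt "-0.5 -0.14 0 0 0 0 0" --pt "-0.5 -0.15 0 0 0 0 0"

```text
clock: 25.47
position: [0.6227, 0.2611, 0.2026]
ee_rot: [-0.93, 1.356, 0.928]
force: [-0.2, 0.0, 0.9]
width: 0.751
```

```bash
python3 go.py .65 -.1107 .2 .65 -.1107 .053; python3 look.py scene c4 220 200 160; python3 fit.py c4.npz .6218 .2608 .012 .056
```

```text
t 25.47 pos [0.6227 0.2611 0.2026] w 0.751 F [-0.16  0.04  0.94] j [-0.66  0.54  0.3   1.49 -0.17  1.13  0.86]
[ 0.65   -0.1107  0.2   ] rows [ 0.0022 -0.2012 -0.4204] len 8.9
[ 0.65   -0.1107  0.053 ] rows [ 0.1837  0.0008 -0.0009] len 3.5
0.031 93 [0.6192 0.2611] 0.021
0.043 79 [0.6199 0.2619] 0.0171
0.054 64 [0.6192 0.2613] 0.0143
```

View pics/c4.png

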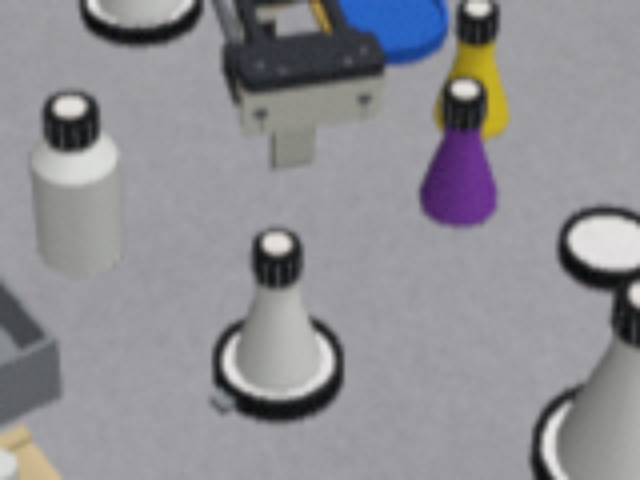

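The small flask stands in its base. The tiny flask is next, passing above the bottle with the fingertips at z of about 0.2.

Call:
step_arm --pt "-0.5 0 -0.201 -0.42 0 0 0" --pt "-0.5 0 -0.201 -0.42 0 0 0" --pt "-0.5 0 -0.201 -0.42 0 0 0" --pt "-0.5 0 -0.201 -0.42 0 0 0" --pt "-0.5 0 -0.201 -0.42 0 0 0" --pt "-0.5 0 -0.201 -0.42 0 0 0" --pt "-0.5 0 -0.201 -0.42 0 0 0" --pt "-0.5 0 -0.201 -0.42 0 0 0" --pt "-0.5 0 -0.201 -0.42 0 0 0" --pt "-0.5 0 -0.201 -0.42 0 0 0" --pt "-0.5 0 -0.201 -0.42 0 0 0" --pt "-0.5 0 -0.201 -0.42 0 0 0"

```text
clock: 26.52
position: [0.6476, -0.1103, 0.1965]
ee_rot: [-0.929, 1.364, 0.932]
force: [0.1, 1.7, -0.1]
width: 0.753
```

```bash
python3 go.py .65 -.1107 .053
```

```text
t 26.52 pos [ 0.6476 -0.1103  0.1965] w 0.753 F [ 0.12  1.75 -0.09] j [-0.13  0.52  0.34  1.54 -0.19  1.11  1.45]
[ 0.65   -0.1107  0.053 ] rows [ 0.1793 -0.0033  0.0006] len 3.4
```

Call:
step_arm --pt "-0.5 0.01 -0.003 0.001 0 0 0" --pt "-0.5 0.04 -0.003 0.001 0 0 0" --pt "-0.5 0.075 -0.003 0.001 0 0 0" --pt "-0.5 0.1 -0.003 0.001 0 0 0" --pt "-0.5 0.11 -0.003 0.001 0 0 0" --pt "-0.5 0.11 -0.003 0.001 0 0 0" --pt "-0.5 0.11 -0.003 0.001 0 0 0"

```text
clock: 27.1
position: [0.6509, -0.1099, 0.1097]
ee_rot: [-0.931, 1.362, 0.932]
force: [0.7, 0.6, 0.6]
width: 0.751
```

```bash
python3 go.py .65 -.1107 .053
```

```text
t 27.1 pos [ 0.6509 -0.1099  0.1097] w 0.751 F [0.71 0.57 0.6 ] j [-0.12  0.61  0.31  1.63 -0.22  0.94  1.48]
[ 0.65   -0.1107  0.053 ] rows [ 0.0709  0.0007 -0.0013] len 1.4
```

Call:
step_arm --pt "-0.5 0.01 0 -0.001 0 0 0" --pt "-0.5 0.03 0 -0.001 0 0 0" --pt "-0.5 0.05 0 -0.001 0 0 0" --pt "-0.5 0.065 0 -0.001 0 0 0" --pt "-0.5 0.071 0 -0.001 0 0 0" --pt "-0.5 0.071 0 -0.001 0 0 0" --pt "-0.5 0.071 0 -0.001 0 0 0"

```text
clock: 27.68
position: [0.6507, -0.1119, 0.0534]
ee_rot: [-0.931, 1.362, 0.93]
force: [0.7, 0.0, 1.0]
width: 0.747
```

```bash
python3 go.py .65 -.1107 .053;  python3 look.py scene d1 140 130 160
```

```text
t 27.68 pos [ 0.6507 -0.1119  0.0534] w 0.747 F [0.66 0.03 1.04] j [-0.1   0.67  0.29  1.67 -0.24  0.83  1.5 ]
[ 0.65   -0.1107  0.053 ] rows [0.0005 0.0014 0.001 ] len 0.0
```

View pics/d1.png

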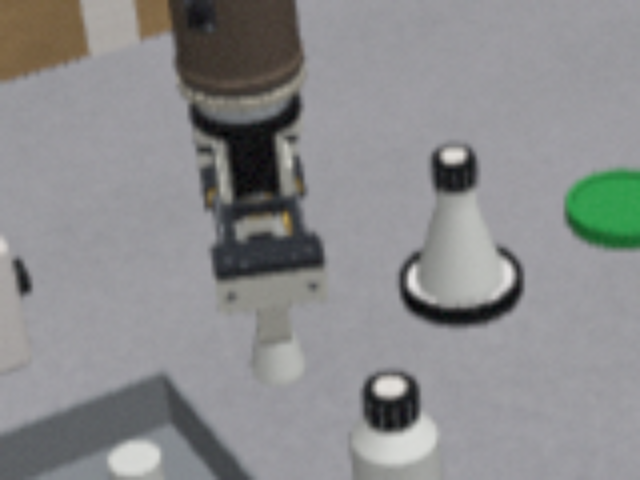

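The fingers straddle the tiny cap at about (275,325). Closing.

Call:
step_arm --pt "0 0 0 0 0 0 0" --pt "0.2 0 0 0 0 0 0" --pt "0.3 0 0 0 0 0 0" --pt "0.35 0 0 0 0 0 0" --pt "1 0 0 0 0 0 0" --pt "1 0 0 0 0 0 0" --pt "1 0 0 0 0 0 0" --pt "1 0 0 0 0 0 0" --pt "1 0 0 0 0 0 0" --pt "1 0 0 0 0 0 0" --pt "1 0 0 0 0 0 0" --pt "1 0 0 0 0 0 0" --newtons 12

```text
clock: 28.73
position: [0.6504, -0.1117, 0.0529]
ee_rot: [-0.93, 1.363, 0.93]
force: [-0.6, 0.3, 1.2]
width: 0.301
```

```bash
python3 go.py .65 -.1107 .23 .60 .1 .23 .3812 .298 .23  .3812 .298 .065
```

```text
t 28.73 pos [ 0.6504 -0.1117  0.0529] w 0.301 F [-0.57  0.26  1.18] j [-0.1   0.67  0.29  1.67 -0.24  0.83  1.5 ]
[ 0.65   -0.1107  0.23  ] rows [-0.2214  0.0009  0.001 ] len 4.2
[0.6  0.1  0.23] rows [0.     0.1542 0.2225] len 5.2
[0.3812 0.298  0.23  ] rows [-0.      0.3449  0.1309] len 7.1
[0.3812 0.298  0.065 ] rows [ 0.2062  0.     -0.    ] len 4.0
```

Call:
step_arm --pt "1 -0.008 0 0 0 0 0" --pt "1 -0.03 0 0 0 0 0" --pt "1 -0.065 0 0 0 0 0" --pt "1 -0.105 0 0 0 0 0" --pt "1 -0.145 0 0 0 0 0" --pt "1 -0.185 0 0 0 0 0" --pt "1 -0.21 0 0 0 0 0" --pt "1 -0.22 0.01 0.007 0 0 0" --pt "1 -0.22 0.035 0.025 0 0 0" --pt "1 -0.22 0.07 0.05 0 0 0" --pt "1 -0.22 0.11 0.078 0 0 0" --pt "1 -0.22 0.15 0.106 0 0 0"

```text
clock: 29.73
position: [0.5674, 0.0123, 0.2278]
ee_rot: [-0.929, 1.364, 0.931]
force: [0.4, 0.9, -1.6]
width: 0.303
```

```bash
python3 go.py .3812 .298 .23  .3812 .298 .087
```

```text
t 29.73 pos [0.5674 0.0123 0.2278] w 0.303 F [ 0.44  0.86 -1.56] j [-0.36  0.35  0.33  1.73 -0.12  1.08  1.21]
[0.3812 0.298  0.23  ] rows [-0.0023  0.3469  0.2476] len 8.2
[0.3812 0.298  0.087 ] rows [ 1.787e-01 -3.000e-04  1.000e-04] len 3.4
```

Call:
step_arm --pt "1 0 0.035 0.025 0 0 0" --pt "1 0 0.072 0.052 0 0 0" --pt "1 0 0.11 0.079 0 0 0" --pt "1 0 0.148 0.106 0 0 0" --pt "1 0 0.186 0.133 0 0 0" --pt "1 0 0.224 0.16 0 0 0" --pt "1 0 0.26 0.186 0 0 0" --pt "1 0 0.295 0.21 0 0 0" --pt "1 0 0.322 0.23 0 0 0" --pt "1 0 0.338 0.242 0 0 0" --pt "1 0 0.342 0.245 0 0 0" --pt "1 0 0.342 0.245 0 0 0"

```text
clock: 30.73
position: [0.3846, 0.2938, 0.2282]
ee_rot: [-0.933, 1.363, 0.933]
force: [0.1, -0.5, -0.2]
width: 0.297
```

```bash
python3 go.py .3812 .298 .087
```

```text
t 30.73 pos [0.3846 0.2938 0.2282] w 0.297 F [ 0.09 -0.45 -0.2 ] j [-0.89  0.2   0.15  1.91 -0.04  1.03  0.48]
[0.3812 0.298  0.087 ] rows [0.1766 0.0058 0.0035] len 3.4
```

Call:
step_arm --pt "1 0.008 0.003 0.002 0 0 0" --pt "1 0.03 0.005 0.003 0 0 0" --pt "1 0.065 0.005 0.003 0 0 0" --pt "1 0.1 0.005 0.003 0 0 0" --pt "1 0.135 0.005 0.003 0 0 0" --pt "1 0.16 0.005 0.003 0 0 0" --pt "1 0.172 0.005 0.003 0 0 0" --pt "1 0.176 0.005 0.003 0 0 0" --pt "1 0.176 0.005 0.003 0 0 0" --pt "1 0.176 0.005 0.003 0 0 0"

```text
clock: 31.57
position: [0.384, 0.2968, 0.0889]
ee_rot: [-0.929, 1.362, 0.929]
force: [1.2, 1.0, 0.5]
width: 0.305
```

```bash
python3 go.py .3812 .298 .065;  python3 look.py scene d2 290 180 160; python3 fit.py d2.npz .3812 .298 .034 .042
```

```text
t 31.57 pos [0.384  0.2968 0.0889] w 0.305 F [1.22 1.04 0.46] j [-0.87  0.38  0.13  2.07 -0.08  0.69  0.51]
[0.3812 0.298  0.065 ] rows [0.0298 0.0039 0.    ] len 0.6
0.05 44 [0.3831 0.2997] 0.0157
0.058 38 [0.3829 0.2988] 0.0144
0.066 37 [0.3842 0.3005] 0.0113
```

View pics/d2.png

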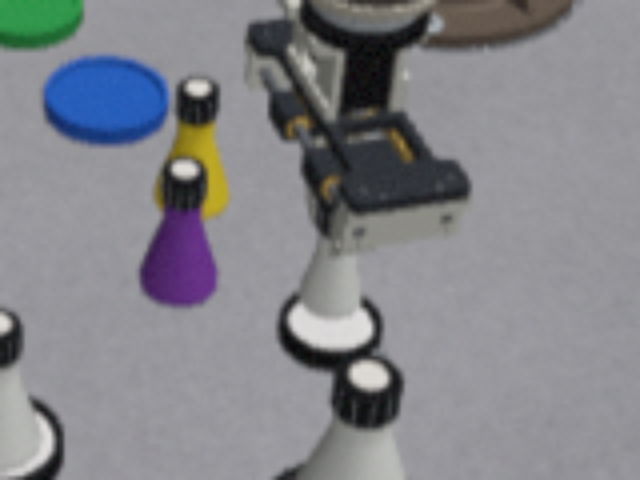

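The tiny flask hangs upright over its base at about (330,310). A 3 mm correction, then lower.

Call:
step_arm --pt "1 0.003 0.003 0 0 0 0" --pt "1 0.007 0.0035 0 0 0 0" --pt "1 0.011 0.0035 0 0 0 0" --pt "1 0.015 0.0035 0 0 0 0" --pt "1 0.019 0.0035 0 0 0 0" --pt "1 0.023 0.0035 0 0 0 0" --pt "1 0.026 0.0035 0 0 0 0" --pt "1 0.028 0.0035 0 0 0 0" --pt "1 0.028 0.0035 0 0 0 0" --pt "1 0.028 0.0035 0 0 0 0"

```text
clock: 32.45
position: [0.3806, 0.2978, 0.0656]
ee_rot: [-0.93, 1.363, 0.93]
force: [-0.1, -0.6, -0.3]
width: 0.303
```

```bash
python3 go.py .3812 .298 .065;  python3 look.py scene d3 290 180 160; python3 fit.py d3.npz .3812 .298 .012 .042
```

```text
t 32.45 pos [0.3806 0.2978 0.0656] w 0.303 F [-0.13 -0.64 -0.31] j [-0.87  0.42  0.12  2.1  -0.08  0.63  0.51]
[0.3812 0.298  0.065 ] rows [ 0.0007 -0.0006  0.0005] len 0.0
0.028 37 [0.3799 0.2998] 0.0155
0.036 41 [0.3792 0.3004] 0.0142
0.044 34 [0.3807 0.3006] 0.0109
```

View pics/d3.png

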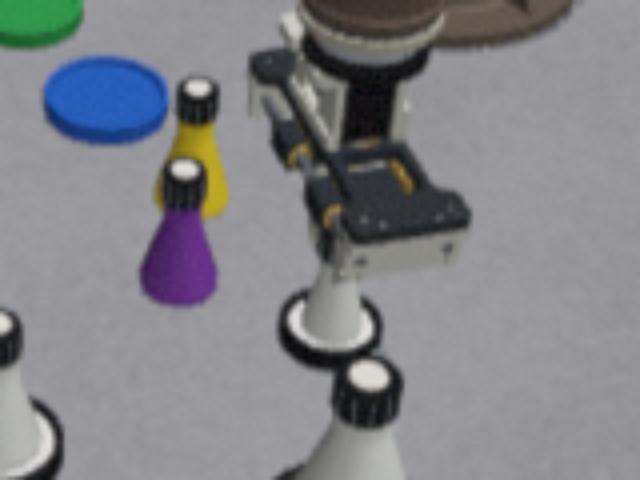

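Centred in the recess. Final lowering.

Call:
step_arm --pt "1 0.001 0 0 0 0 0" --pt "1 0.0015 0 0 0 0 0" --pt "1 0.002 0 0 0 0 0" --pt "1 0.002 0 0 0 0 0"

```text
clock: 32.83
position: [0.3809, 0.2981, 0.0647]
ee_rot: [-0.93, 1.362, 0.93]
force: [-1.2, -1.3, 8.1]
width: 0.301
```

Call:
step_arm --pt "0.36 0 0 0 0 0 0" --pt "0.25 0 0 0 0 0 0" --pt "0.1 0 0 0 0 0 0" --pt "-0.1 0 0 0 0 0 0" --pt "-0.3 0 0 0 0 0 0" --pt "-0.4 0 0 0 0 0 0" --pt "-0.4 0 0 0 0 0 0" --pt "-0.4 0 0 0 0 0 0"

```text
clock: 33.5
position: [0.3806, 0.2979, 0.064]
ee_rot: [-0.93, 1.363, 0.93]
force: [-0.6, -0.9, -0.5]
width: 0.693
```

Call:
step_arm --pt "-0.5 -0.005 0 0 0 0 0" --pt "-0.5 -0.03 0 0 0 0 0" --pt "-0.5 -0.07 0 0 0 0 0" --pt "-0.5 -0.11 0 0 0 0 0" --pt "-0.5 -0.15 0 0 0 0 0" --pt "-0.5 -0.19 0 0 0 0 0" --pt "-0.5 -0.22 0 0 0 0 0" --pt "-0.5 -0.22 0 0 0 0 0" --pt "-0.5 -0.22 0 0 0 0 0"

```text
clock: 34.25
position: [0.3812, 0.2984, 0.2415]
ee_rot: [-0.929, 1.36, 0.93]
force: [-1.0, -0.1, -0.4]
width: 0.751
```

```bash
python3 look.py scene e1; python3 look.py top e1t; for a in ".4953 .4393 .012 .086" ".488 -.1187 .012 .07" ".6218 .2608 .012 .056" ".3812 .298 .012 .042"; do echo $a; python3 fit.py e1.npz $a; done
python3 - <<'E'
from h import *
d=load("e1t.npz")
for n,x,y,h in(('L',.4953,.4393,.14),('M',.488,-.1187,.124),('S',.6218,.2608,.11),('T',.3812,.298,.096),('bottle',.6615,.0883,.12),('jar',.5933,-.2501,.072)):
    try: a=caps(d,(x,y),h,0);print(n,np.round(a[1],4),round(a[2],4),a[3],round(float(a[4]),4))
    except Exception as e: print(n,'hidden')
E
```

```text
.4953 .4393 .012 .086
0.037 258 [0.494  0.4395] 0.0326
0.056 233 [0.4943 0.4403] 0.0263
0.075 182 [0.4947 0.4407] 0.0197
.488 -.1187 .012 .07
0.034 104 [ 0.4878 -0.115 ] 0.0242
0.049 79 [ 0.4873 -0.1157] 0.0202
0.064 68 [ 0.4883 -0.114 ] 0.015
.6218 .2608 .012 .056
0.031 85 [0.6196 0.2618] 0.0208
0.043 79 [0.6189 0.2621] 0.0174
0.054 67 [0.6196 0.2621] 0.0141
.3812 .298 .012 .042
0.028 45 [0.3811 0.3009] 0.0144
0.036 31 [0.3796 0.3002] 0.014
0.044 36 [0.3803 0.3007] 0.0113
L [0.4952 0.4363] 0.0196 130 0.1402
M [ 0.4881 -0.1183] 0.0173 94 0.1244
S [0.6203 0.2595] 0.0159 68 0.1101
T [0. 0.] 0.0 0 nan
bottle [0.6613 0.088 ] 0.0181 97 0.1198
jar [ 0.5934 -0.2495] 0.0346 374 0.0723h.py:25: RuntimeWarning: Mean of empty slice.
  return X.mean(0),np.array(c),r,len(X),np.median(P[m][:,2])
  ret = um.true_divide(
  return _methods._mean(a, axis=axis, dtype=dtype,
  ret = ret.dtype.type(ret / rcount)
```

View pics/e1.png

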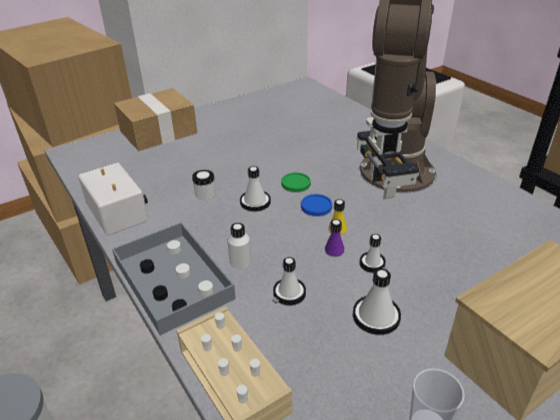

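View pics/e1t.png

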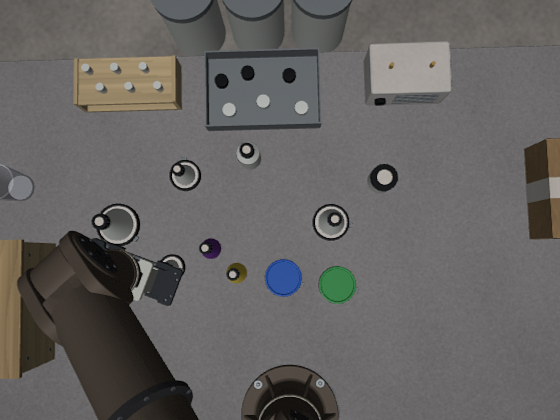

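All four flasks stand upright and centred. In the scene view the large is at (377,300), the medium (255,188), the small (289,282) and the tiny (374,252). The bottle and jar have not moved, and the gripper is clear. Handing in.

```bash
python3 -c "
from cell import arm
print(arm.sign_off())"
```

```text
the job is handed in; nothing more can be done
None
```

All four flasks stand upright and released on the base of their own size, placed from largest to smallest in about 34 s. I lowered each one until the wrist force showed contact (5–8 N) before letting go, and I have handed the job in; it gave no verdict.

- **Flask positions:** In the last pictures the large, medium and small flasks are about 3 mm or less from their base centres in the top view. Cap heights there match flasks sitting flat on the panel.
- **Disagreement between cameras:** The scene camera agreed with the top view to about 2–4 mm.
- **Tiny flask:** The arm hid its cap in the last top view, so it is confirmed only by the scene camera (upright, about 3 mm off centre) and by the gripper position at release.
- **Bottle and jar:** Both measured within 1 mm of where they began, and I left the coloured look-alikes alone.

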